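Turn the bumper caps through the wire guide and lay them out

TASK

First clear the grey felt pad by nesting the three parts cups, the smallest inside the middle one inside the large one, leaving the nest upright and off the pad. Then turn over every bumper cap on the cork mat by sliding it, white face up as it lies, down the twisted wire guide from the open high end (turn it nowhere else), and lay each one from the guide's tray flat on the felt pad, star face up, fully on the pad and not on top of another. Leave the other things on the bench where they are.

Things in the scene. Friction and masses are not known exactly. Their poses are not given: they have to be found in the camera images.
- guide: fixed turnover guide: a slot of six slick 5 mm steel rods wound half a turn about a line that falls at 45 degrees along the guide's own +y; a cap let go at its top slides through by itself in 0.5 s. Origin on the bench under its base, z up, x across. Rods reach 55 mm to either side in x and up to 0.29 m above the bench at the high (-y) end; the tray is at the +y end
- guide_load (a point): loading place at the open high end: where a cap's centre is when it lies on the two lower rods, which fall at 45 degrees along guide +y (its upper face looks halfway between up and guide +y). 186 mm towards -y from the guide's origin, 272 mm up. The rods are 36 mm apart: fingers at the cap's guide-x sides stay clear of them. Side and top rods start 34 mm further down. Guide's axes
- guide_mid (a point): middle of the twisted part of the slot, where a cap passes on edge (53 mm towards -y from the guide's origin, 149 mm up); the twist runs 110 mm up and down the slope from it. The wooden base below is 120 mm wide (guide x) and 12 mm thick, from 217 mm on the -y side to 193 mm on the +y side of the guide's origin. Guide's axes
- guide_tray (a point): point on the slick steel floor of the tray, under the centre of a cap that rests against the two brass stop pins (133 mm towards +y from the guide's origin, 21 mm above the bench). Caps stop within 25 mm of it. Floor 164 mm wide (guide x), lip 14 mm high at both sides and 61 mm beyond; pins 16 mm high stand 31 mm beyond, 22 mm either side; the rods end 54 mm before it. Guide's axes
- mat: fixed cork mat, 85 x 420 x 3 mm, on which the caps lie in a row along its y axis, white face up, about 110 mm apart at the start. Origin at the centre of its underside, on the bench
- pad: fixed grey felt pad, 220 (its x) x 180 (its y) x 4 mm. Origin at the centre of its underside, on the bench
- cap_red: a 60 mm round bumper cap, 9 mm thick, 30 g, hard plastic: a flat disc with one red face with a white six-armed star and one plain white face with three grey dots. Origin at the centre of the disc (4.5 mm from each face); its z axis points out of the coloured face, so z points down at the start. May be absent
- cap_yellow: a 60 mm round bumper cap, 9 mm thick, 30 g, hard plastic: a flat disc with one yellow face with a white six-armed star and one plain white face with three grey dots. Origin at the centre of the disc (4.5 mm from each face); its z axis points out of the coloured face, so z points down at the start. May be absent
- cap_blue: a 60 mm round bumper cap, 9 mm thick, 30 g, hard plastic: a flat disc with one blue face with a white six-armed star and one plain white face with three grey dots. Origin at the centre of the disc (4.5 mm from each face); its z axis points out of the coloured face, so z points down at the start. May be absent
- cap_green: a 60 mm round bumper cap, 9 mm thick, 30 g, hard plastic: a flat disc with one green face with a white six-armed star and one plain white face with three grey dots. Origin at the centre of the disc (4.5 mm from each face); its z axis points out of the coloured face, so z points down at the start. May be absent
- cup_small: smallest of three thick-walled straight-sided open aluminium parts cups: 44 mm outside diameter, 60 mm high, wall 5 mm, bottom 4 mm thick, 100 g; stands on the felt pad. Origin at the centre of its underside, z axis up out of its mouth
- cup_middle: middle parts cup: 66 mm outside diameter, 56 mm inside, 60 mm high, bottom 4 mm thick, 160 g; stands on the felt pad. Origin at the centre of its underside, z up
- cup_large: large parts cup: 88 mm outside diameter, 78 mm inside, 60 mm high, bottom 4 mm thick, 240 g; stands on the bare bench. Origin at the centre of its underside, z up. A nested cup stands 4 mm higher than the one around it
- bat: black plastic flipper bat lying on the bench, 99 x 28 x 22 mm; origin at the middle of its underside. Bystander
- bracket: brass coil bracket, a bent U of sheet 60 x 40 x 43 mm; origin under its middle. Bystander
- bulb_cover: green glass bulb cover, 40 mm across the foot, 45 mm high; origin at the centre of its foot. Bystander
- plunger_tip: tin plunger tip standing upright, 26 mm across, 60 mm high; origin at the centre of its foot. Bystander
- coil: copper-wound coil on a white bobbin, standing, 44 mm across, 50 mm high; origin at the centre of its foot. Bystander
- screwdriver: screwdriver lying on the bench, 200 mm long. Bystander

How it is judged:
By the outcome, as a careful person would: the job done as asked, in the order asked, and still so for the second after the job is handed in, with the robot touching nothing.
Of cap_red, cap_yellow, cap_blue, cap_green only 2 to 4 are there at a start; the rules pass over those that are not, and their reading is None.
At some moment in a run one of cap_red, cap_yellow, cap_blue, cap_green, cup_small, cup_middle may be knocked a few centimetres aside while the robot is not near it.
It also fails if it takes over 210 s, if anything falls off the work surface, if the arm or the gripper's body presses on something with over 40 N, if the wrist force passes 120 N, or if a joint passes its speed limit or range.

ROBOT

A 7-joint arm with a two-finger parallel gripper is mounted at the origin on the work surface. World frame = base frame: x ahead of the robot, y to its left, z up, the work surface at z = 0. Lengths are in m, angles in rad, forces in N, time in s.
With the tool pointing down it reaches from about 0.425 to 0.875 m from the base axis. Payload 4.7 kg.
Tool frame: the origin (TCP) lies at the very end of the fingers, on their centre line; the grasp point (between the pads) lies 19 mm behind it (hold_point_z is the distance from the TCP to the grasp point, in m); z points along the fingers, x is the direction in which the jaws open and shut, and the axes are right-handed (so a half turn about z gives the same grasp; the last joint's range is limited). The gripper opens to 87 mm and grips with 3 to 60 N. Pads are 19 mm wide; open, the fingers measure 117 mm over their backs; the gripper's body (75 mm by 190 mm) begins 51 mm behind the grasp point.
Start: joints at [-1.143, 0.321, -0.07, 1.45, 0.023, 1.371, -0.057], TCP at [0.261, 0.595, 0.184] pointing down, gripper open.
Joint ranges: [-2.86, 2.86], [-0.3, 2.09], [-1.38, 1.24], [0.06, 2.45], [-1.56, 4.7], [0.09, 2.05], [-2.69, 2.69]. Speed limits (rad/s): [2.57, 2.57, 3.14, 3.14, 3.14, 3.14, 3.14].

INTERFACE

Orientations are given as a unit quaternion [x, y, z, w].
In Python, from workcell import * gives the robot as it stands.
- The arm moves only by the tool servo_tool, never from a script. Its argument "moves" is a list of rows, each a list of 3 entries, a list of its own where there are three numbers: the shift along the tool's x, y, z in mm, then the turn, a rotation vector about the tool's x, y, z in units of 5 degrees (1.0 is 5 degrees), then the finger opening in mm, from 0 to 87. A call has exactly 5 rows; each row is the pose to reach, as a shift and turn from the pose commanded when the call began, along the tool's axes at that moment; what a row does not reach only later rows make up. A row lasts 1/12 s, in which the tool goes at most 41.7 mm and 7.16 degrees, less where a joint would pass 70% of its speed; a pose out of reach is approached as far as the arm can. A call with a gripper value outside its range is refused whole. The fingers move at their own pace and stop on an object; "squeeze" is the grip in N (left out, the last holds). Time passes only in rows, so rows that repeat a pose let the fingers close, or fill a call up. It gives the time, the measured TCP pose, the force and the opening at its end, in the units of the state.
- read_state(): the state, without advancing time (a new reading comes with each control period).
- capture(name): name is "side" or "top"; returns the picture (480x640x3 uint8, red, green, blue); there is no depth.
- get_calibration(name): a dict with "camera_matrix" (3x3 intrinsics, pixels), "dist" ([k1, k2, p1, p2, k3] as OpenCV has them; the pictures are not rectified), "view" (4x4, takes a point from world to camera coordinates). Camera axes: x right, y down, z forward; pixel columns grow to the right and rows downward; lengths in m; the calibration is good to about 2 mm. A picture is of the moment at which its call begins. get_calibration takes no time and is no camera call.
- hand_in(): hands the job in, once; it reports no verdict.
Trained networks look in the newest picture that a camera, given by its name, has taken for a name from the list of things; names that differ only in an ending like _2 or _b are one class to them, and where a whole thing is asked for, a point or a joint stands for the part that bears it (a point fixed in the world has none). Each returns a list of dicts, best first, with "confidence" (0 to 1); they miss things now and then, are a little off and sometimes report something else, mostly with a low value. They report only what shows in the picture. A call takes as long as a camera call.
- spot_in(camera, label): "uv" ([column, row] in pixels, amid what is visible of it).
- cut_out(camera, label): "region" (480x640 bool, what is visible of it) and "uv" ([column, row] in pixels, amid what is visible of it).
- pinpoint(camera, label): "uv" ([column, row] in pixels: a listed point, or the origin of a listed thing).
The state is a dict: "time_s": time; "q": joint angles; "dq": joint speeds; "effort": joint torques, N m; "eef_pos": TCP position; "orientation": TCP orientation; "force": force on the tool from outside, world axes, zero at the start; "ft_torque": the same for the moment, N m; "finger_gap": opening from 0.0 (shut) to 1.0 (fully open).
Only numpy, scipy, OpenCV 4.12 (cv2) and the standard library are available. Lean on these libraries where they do the work, as an engineer would, in place of code of your own. Each camera call takes 0.05 s, during which the arm holds its last target. There are 200 camera calls.

## Working session

There is one attempt and no reset: what is moved stays moved. The work goes in short steps, Python scripts to look and compute and a tool call to move; the robot and the scene stay as the last step left them, time stands still between calls to the robot, and variables do not carry over. Pictures are saved under pics/ and viewed, about 12 in all and at most 16, crops included, and the job is handed in when it is done.

Besides the shell and the picture viewer there is one more tool, called by a JSON object that holds its "api" and its "payload", one argument or row to a line. servo_tool: Moves the arm, as the interface text tells. Its arguments: {"type":"object","properties":{"moves":{"type":"array","items":{"type":"array"}},"squeeze":{"type":"number"}},"required":["moves"]}

```bash
ls; mkdir -p pics; cat > h.py <<'E'
from workcell import *
import numpy as np, cv2
from scipy.spatial.transform import Rotation as R
def ray(cam,uv):
    c=get_calibration(cam);K=np.array(c["camera_matrix"]);V=np.array(c["view"])
    p=cv2.undistortPoints(np.array([[uv]],float),K,np.array(c["dist"]))[0,0]
    d=V[:3,:3].T@np.array([p[0],p[1],1]);o=-V[:3,:3].T@V[:3,3]
    return o,d
def at(cam,uv,z):
    o,d=ray(cam,uv);return o+d*(z-o[2])/d[2]
def tri(u1,u2):
    o1,d1=ray("side",u1);o2,d2=ray("top",u2)
    s=np.linalg.lstsq(np.c_[d1,-d2],o2-o1,rcond=None)[0]
    a,b=o1+d1*s[0],o2+d2*s[1];return (a+b)/2,np.linalg.norm(a-b)
def snap(cam,name):
    im=capture(cam);cv2.imwrite(f"pics/{name}.png",im[:,:,::-1]);return im
def proj(cam,p):
    c=get_calibration(cam);V=np.array(c["view"])
    return cv2.projectPoints(np.array([p],float),cv2.Rodrigues(V[:3,:3])[0],V[:3,3],np.array(c["camera_matrix"]),np.array(c["dist"]))[0][0,0]
E
python3 - <<'E'
from h import *
snap("top","t0");snap("side","s0")
np.set_printoptions(precision=3,suppress=True)
for c in("top","side"):
    V=np.array(get_calibration(c)["view"]);print(c,-V[:3,:3].T@V[:3,3],V[2,:3],get_calibration(c)["camera_matrix"])
Z=dict(guide=0,guide_load=.272,guide_mid=.149,guide_tray=.021,mat=0,pad=0,cap_red=.0075,cap_yellow=.0075,cap_blue=.0075,cap_green=.0075,cup_small=.004,cup_middle=.004,cup_large=0)
for n,z in Z.items():
    for c in("top","side"):
        for r in pinpoint(c,n)[:2]:
            print(n,c,round(r["confidence"],2),np.round(r["uv"]),at(c,r["uv"],z)[:2])
print(read_state())
E
```

```text
pics
top [ 0.284 -0.051  1.607] [ 0.187  0.015 -0.982] [[595.265   0.    326.226]
 [  0.    595.265 238.138]
 [  0.      0.      1.   ]]
side [ 0.204 -0.752  0.967] [ 0.316  0.633 -0.707] [[534.837   0.    314.647]
 [  0.    534.837 244.752]
 [  0.      0.      1.   ]]
guide top 0.7 [345. 228.] [ 0.619 -0.076]
guide side 0.85 [343. 299.] [ 0.613 -0.075]
guide_load top 0.61 [427. 202.] [ 0.626 -0.262]
guide_load side 0.97 [404. 267.] [ 0.626 -0.255]
guide_mid top 0.96 [366. 220.] [ 0.609 -0.128]
guide_mid side 0.82 [357. 272.] [ 0.61 -0.13]
guide_mid side 0.33 [204. 217.] [0.389 0.183]
guide_tray top 0.6 [293. 233.] [0.6   0.064]
guide_tray top 0.6 [263. 322.] [0.359 0.139]
guide_tray side 0.73 [311. 258.] [0.598 0.061]
guide_tray side 0.69 [429. 286.] [ 0.797 -0.151]
mat top 0.7 [344. 278.] [ 0.479 -0.077]
mat side 0.77 [289. 324.] [ 0.47  -0.078]
pad top 0.85 [196. 275.] [0.485 0.329]
pad side 0.6 [227. 215.] [0.48 0.33]
cap_red top 0.35 [479. 212.] [ 0.667 -0.448]
cap_red side 0.76 [325. 378.] [ 0.473 -0.243]
cap_yellow top 0.68 [183. 298.] [0.419 0.361]
cap_yellow top 0.64 [364. 2
[... 571 characters left out ...]
29 0.342]
cup_middle top 0.57 [435. 201.] [ 0.696 -0.327]
cup_middle side 0.95 [243. 210.] [0.526 0.324]
cup_large top 0.88 [472. 269.] [ 0.508 -0.424]
cup_large top 0.34 [408. 283.] [ 0.47  -0.249]
cup_large side 0.56 [302. 340.] [ 0.477 -0.132]
{'time_s': 1.4, 'q': array([-1.143,  0.321, -0.07 ,  1.45 ,  0.023,  1.371, -0.057]), 'dq': array([-0.   , -0.001, -0.   ,  0.001,  0.002,  0.001,  0.   ]), 'effort': array([  0.   , -49.111,  -0.403, -31.276,  -0.064,   0.034,   0.   ]), 'eef_pos': array([0.261, 0.595, 0.184]), 'orientation': array([0.837, 0.547, 0.   , 0.   ]), 'force': array([-0.241, -0.055, -1.04 ]), 'ft_torque': array([ 0.006, -0.007, -0.   ]), 'finger_gap': 1.0024747090949668}
```

View pics/t0.png

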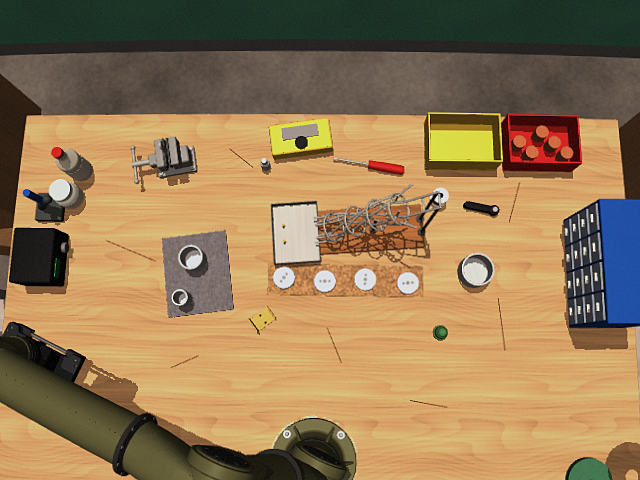

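View pics/s0.png

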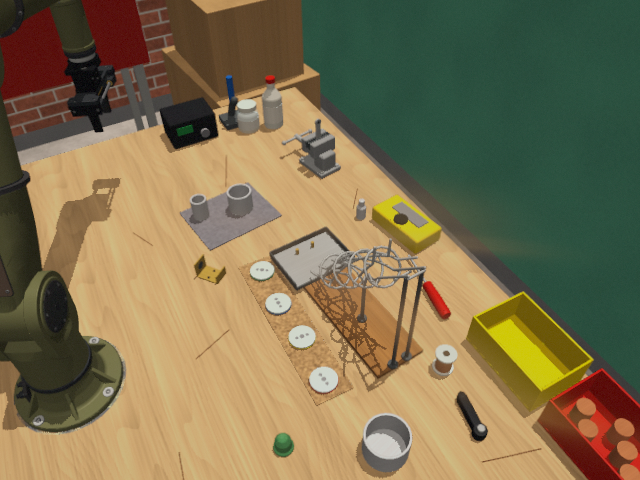

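Both pictures agree. There are four white-up caps on the mat, at top (284,278), (325,281), (365,279) and (408,283). The small cup is at top (181,298) and the middle cup at (191,258), both on the pad. The large cup is at top (477,271) and side (387,440). The guide's high end is at top (437,198), with its tray at (296,234).

```bash
python3 - <<'E'
from h import *
np.set_printoptions(precision=4,suppress=True)
def rim(cam,lab,lo,hi,i=0):
    for r in cut_out(cam,lab)[:2]:
        m=r["region"].astype(np.uint8)
        ys,xs=np.where(m); print(lab,cam,round(r["confidence"],2),r["uv"],xs.min(),xs.max(),ys.min(),ys.max())
for l in("cup_small","cup_middle","cup_large"):
    for c in("top","side"): rim(c,l,0,0)
for n,b,r in(("s",(180.5,296.5),.064),("m",(191,257),.064),("l",(477,268),.06)): print(n,at("top",b,r))
print("side rims",at("side",(199,200),.064),at("side",(240,193),.064),at("side",(387,431),.06))
for p in((162,239),(225,230),(233,310),(168,318)): print("pad",at("top",p,.004))
for p in((181,214),(237,187),(281,215),(212,244)): print("pads",at("side",p,.004))
L=cut_out("side","pad")
if L:
    m=L[0]["region"].astype(np.uint8);c=max(cv2.findContours(m,0,2)[0],key=cv2.contourArea);q=cv2.minAreaRect(np.array([[at("side",p[0].astype(float),.004)[:2]*1000] for p in c],np.float32));print(q)
L=cut_out("top","pad")
if L:
    m=L[0]["region"].astype(np.uint8);c=max(cv2.findContours(m,0,2)[0],key=cv2.contourArea);q=cv2.minAreaRect(np.array([[at("top",p[0].astype(float),.004)[:2]*1000] for p in c],np.float32));print(q)
E
```

```text
cup_small top 0.82 [180.0, 298.9] 172 192 289 306
cup_small side 0.61 [201.3, 204.9] 191 208 194 220
cup_middle top 0.7 [191.3, 258.2] 179 206 245 272
cup_middle side 0.66 [238.8, 200.9] 226 252 183 214
cup_large top 0.77 [474.9, 269.1] 457 493 253 287
cup_large top 0.29 [201.8, 280.4] 162 233 231 316
cup_large side 0.75 [382.3, 443.3] 362 411 414 471
s [0.4185 0.3527 0.064 ]
m [0.5234 0.3304 0.064 ]
l [ 0.503 -0.424  0.06 ]
side rims [0.4181 0.3513 0.064 ] [0.5241 0.3251 0.064 ] [ 0.5045 -0.4191  0.06  ]
pad [0.5822 0.4296 0.004 ]
pad [0.6093 0.2543 0.004 ]
pad [0.3896 0.2231 0.004 ]
pad [0.3649 0.3996 0.004 ]
pads [0.3693 0.3921 0.004 ]
pads [0.5479 0.4262 0.004 ]
pads [0.6078 0.2551 0.004 ]
pads [0.4045 0.24   0.004 ]
((488.1465759277344, 329.56842041015625), (222.4569549560547, 186.79757690429688), 7.388110160827637)
((488.051025390625, 327.92315673828125), (219.54141235351562, 181.84474182128906), 7.831634998321533)
```

{"api": "servo_tool", "payload": {
  "moves": [
    [[0,0,-10],[0,0,1.4],87],
    [[0,0,-20],[0,0,2.8],87],
    [[0,0,-20],[0,0,4.2],87],
    [[0,0,-20],[0,0,5.6],87],
    [[0,0,-20],[0,0,6.63],87]
  ]
}}

```text
time_s: 2.22
eef_pos: [0.2614, 0.5953, 0.2039]
orientation: [0.959, 0.282, 0.0, -0.0]
force: [0.5, -0.3, -0.5]
finger_gap: 1.004
```

{"api": "servo_tool", "payload": {
  "moves": [
    [[0,0,0],[0,0,1.4],87],
    [[0,0,0],[0,0,2.8],87],
    [[0,0,0],[0,0,4.2],87],
    [[0,0,0],[0,0,5.6],87],
    [[0,0,0],[0,0,6.63],87]
  ]
}}

```text
time_s: 2.63
eef_pos: [0.2614, 0.5951, 0.2036]
orientation: [1.0, -0.003, 0.0, -0.0]
force: [-0.5, -0.6, 0.8]
finger_gap: 0.999
```

{"api": "servo_tool", "payload": {
  "moves": [
    [[20,32,5],[0,0,0],87],
    [[41,63,10],[0,0,0],87],
    [[61,95,15],[0,0,0],87],
    [[82,127,20],[0,0,0],87],
    [[102,158,25],[0,0,0],75]
  ]
}}

```text
time_s: 3.05
eef_pos: [0.3643, 0.4354, 0.1785]
orientation: [1.0, -0.0, 0.0, -0.0]
force: [0.7, 0.0, -0.0]
finger_gap: 0.972
```

{"api": "servo_tool", "payload": {
  "moves": [
    [[20,32,8],[0,0,0],75],
    [[40,62,20],[0,0,0],75],
    [[55,85,30],[0,0,0],75],
    [[55,85,60],[0,0,0],75],
    [[55,85,80],[0,0,0],75]
  ]
}}

```text
time_s: 3.47
eef_pos: [0.42, 0.3497, 0.0978]
orientation: [1.0, -0.003, 0.0, -0.0]
force: [-0.9, 0.3, -0.3]
finger_gap: 0.864
```

```bash
python3 - <<'E'
from h import *
np.set_printoptions(precision=4,suppress=True)
print(read_state()["eef_pos"])
im=capture("side");cv2.imwrite("pics/s1.png",cv2.resize(im[120:280,120:320,::-1],None,fx=4,fy=4,interpolation=2)[:600,:800])
capture("top")
for l,z in(("cup_small",.004),("cup_middle",.004)):
    for c in("side","top"):
        for r in pinpoint(c,l)[:1]: print(l,c,r["confidence"],r["uv"],at(c,r["uv"],z))
E
```

```text
[0.42   0.3497 0.0978]
cup_small side 0.86 [200.4, 213.9] [0.4165 0.3663 0.004 ]
cup_middle side 0.8 [241.8, 209.4] [0.5231 0.3283 0.004 ]
cup_middle top 0.94 [195.4, 260.8] [0.5223 0.3324 0.004 ]
```

View pics/s1.png

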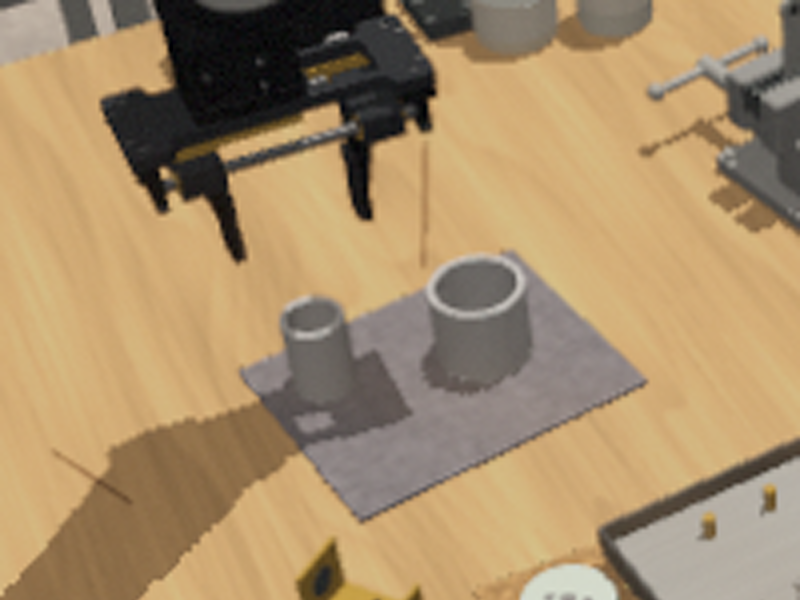

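The crop shows the open jaws centred just above the small cup, whose rim centre is at full-image (198,199). The middle cup's rim centre is at (239,192). I'll descend and grip.

{"api": "servo_tool", "payload": {
  "moves": [
    [[-2,-2,25],[0,0,0],75],
    [[-2,-2,44],[0,0,0],75],
    [[-2,-2,44],[0,0,0],40],
    [[-2,-2,44],[0,0,0],40],
    [[-2,-2,44],[0,0,0],40]
  ],
  "squeeze": 20
}}

```text
time_s: 4.18
eef_pos: [0.4174, 0.3552, 0.0564]
orientation: [1.0, 0.0, 0.001, -0.001]
force: [0.6, 0.4, -0.1]
finger_gap: 0.717
```

{"api": "servo_tool", "payload": {
  "moves": [
    [[0,0,0],[0,0,0],40],
    [[0,0,-25],[0,0,0],40],
    [[0,0,-50],[0,0,0],40],
    [[0,0,-85],[0,0,0],40],
    [[0,0,-85],[0,0,0],40]
  ]
}}

```text
time_s: 4.6
eef_pos: [0.4203, 0.3576, 0.148]
orientation: [1.0, -0.0, 0.005, -0.005]
force: [0.7, 1.0, 0.7]
finger_gap: 0.473
```

```bash
python3 - <<'E'
from h import *
np.set_printoptions(precision=4,suppress=True)
im=capture("side");cv2.imwrite("pics/s2.png",cv2.resize(im[120:270,120:320,::-1],None,fx=4,fy=4,interpolation=2))
im=capture("top");cv2.imwrite("pics/t2.png",cv2.resize(im[220:330,130:250,::-1],None,fx=5,fy=5,interpolation=2))
print(read_state()["eef_pos"], at("side",(239.2,191.75),.064))
E
```

```text
[0.4179 0.3555 0.1427] [0.5242 0.3311 0.064 ]
```

View pics/s2.png

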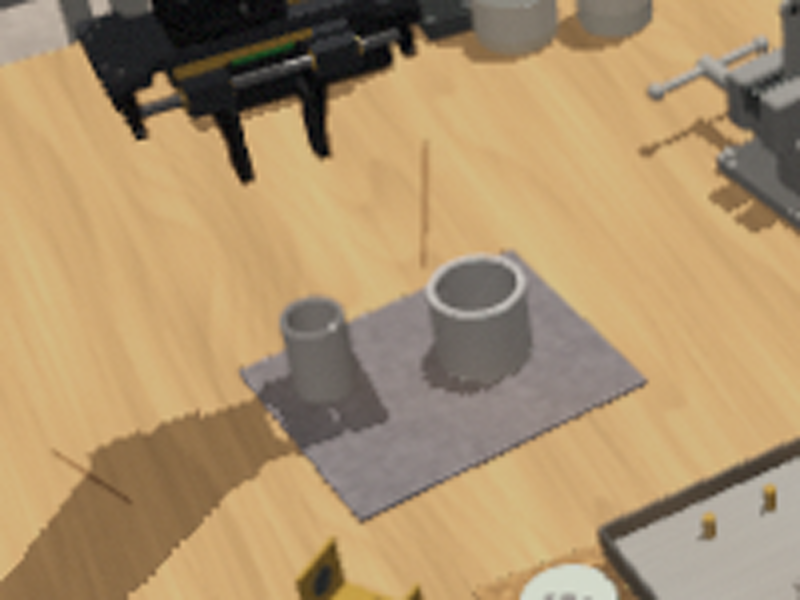

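The cup was left standing because the fingers close slower than I allowed, at about 50 mm/s. I'll retry with more closing time.

{"api": "servo_tool", "payload": {
  "moves": [
    [[0,3,0],[0,0,0],64],
    [[0,3,0],[0,0,0],64],
    [[0,3,0],[0,0,0],64],
    [[0,3,0],[0,0,0],64],
    [[0,3,20],[0,0,0],64]
  ],
  "squeeze": 20
}}

```text
time_s: 5.12
eef_pos: [0.4183, 0.3529, 0.1223]
orientation: [1.0, -0.0, 0.002, -0.002]
force: [1.3, 0.0, 0.6]
finger_gap: 0.708
```

{"api": "servo_tool", "payload": {
  "moves": [
    [[0,0,25],[0,0,0],64],
    [[0,0,45],[0,0,0],64],
    [[0,0,65],[0,0,0],64],
    [[0,0,65],[0,0,0],40],
    [[0,0,65],[0,0,0],40]
  ]
}}

```text
time_s: 5.53
eef_pos: [0.4155, 0.3503, 0.0534]
orientation: [1.0, -0.0, -0.001, 0.001]
force: [-0.4, 0.4, 1.1]
finger_gap: 0.655
```

{"api": "servo_tool", "payload": {
  "moves": [
    [[0,0,0],[0,0,0],40],
    [[0,0,0],[0,0,0],40],
    [[0,0,0],[0,0,0],40],
    [[0,0,0],[0,0,0],40],
    [[0,0,0],[0,0,0],40]
  ]
}}

```text
time_s: 5.95
eef_pos: [0.4167, 0.3515, 0.0553]
orientation: [1.0, -0.0, 0.0, -0.001]
force: [0.1, 0.2, 0.1]
finger_gap: 0.47
```

{"api": "servo_tool", "payload": {
  "moves": [
    [[0,0,-20],[0,0,0],40],
    [[0,0,-40],[0,0,0],40],
    [[0,0,-60],[0,0,0],40],
    [[0,0,-85],[0,0,0],40],
    [[0,0,-85],[0,0,0],40]
  ]
}}

```text
time_s: 6.37
eef_pos: [0.4189, 0.3535, 0.1451]
orientation: [1.0, -0.0, 0.003, -0.003]
force: [0.9, 0.8, 1.7]
finger_gap: 0.462
```

```bash
python3 - <<'E'
from h import *
np.set_printoptions(precision=4,suppress=True)
im=capture("side");cv2.imwrite("pics/s3.png",cv2.resize(im[120:270,120:320,::-1],None,fx=4,fy=4,interpolation=2))
print(read_state()["eef_pos"])
E
```

```text
[0.4181 0.3526 0.1428]
```

View pics/s3.png

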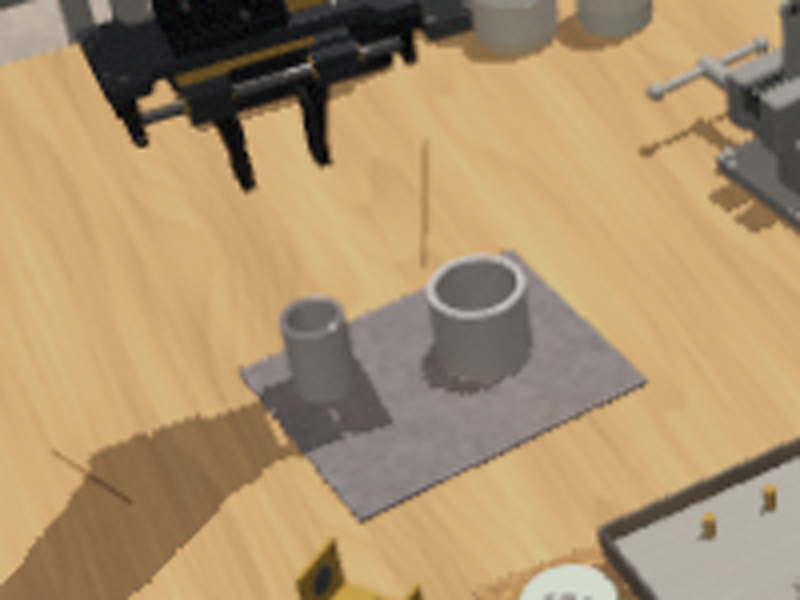

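```bash
python3 - <<'E'
from h import *
np.set_printoptions(precision=4,suppress=True)
p=np.array(read_state()["eef_pos"]);print(p,proj("side",p),proj("side",p+[.02,0,0]),proj("side",p-[.02,0,0]),proj("top",p))
for c in((.418,.352),):
  print(proj("side",(*c,.064)),proj("side",(*c,.004)),proj("top",(*c,.064)))
capture("side")
for q in cut_out("side","cup_small")[:2]:
  ys,xs=np.where(q["region"]);print(q["confidence"],xs.min(),xs.max(),ys.min(),ys.max())
V=[proj("side",(.418+.022*np.cos(a),.352+.022*np.sin(a),z)) for a in np.linspace(0,6.28,24) for z in(.004,.064)]
print(np.min(V,0),np.max(V,0))
E
```

```text
[0.4181 0.3526 0.1428] [193.568  175.9127] [201.0468 173.5354] [186.0285 178.3128] [172.5198 293.7534]
[198.8827 199.8593] [202.6465 216.7872] [180.758  296.6823]
0.9 190 209 194 220
[190.5491 194.5194] [210.7427 222.2428]
```

View pics/t2.png

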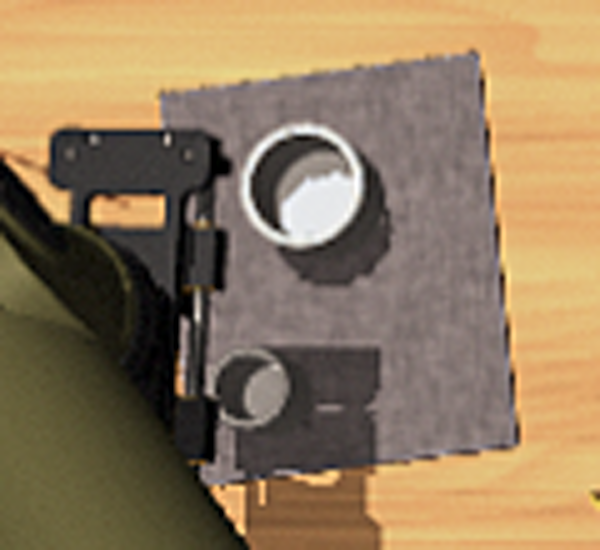

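The closed jaws read 41 mm with no cup between them, and the visible tips are about 11 px away from where I project the TCP. I'll overlay the predicted TCP on both camera views.

```bash
python3 - <<'E'
from h import *
p=np.array(read_state()["eef_pos"])
out=[]
for c,(x0,y0) in(("side",(150,120)),("top",(130,235))):
    im=capture(c)[y0:y0+100,x0:x0+66,::-1].copy();im=cv2.resize(im,None,fx=6,fy=6,interpolation=2)
    for z,col in((0,(0,0,255)),(.07,(255,0,0))):
        for dx in(-.02,0,.02):
            u=(proj(c,p+[dx,0,z])-[x0,y0])*6;cv2.circle(im,tuple(int(v) for v in u),4,col,-1)
    out.append(im)
cv2.imwrite("pics/o1.png",np.hstack(out)); print(read_state()["q"],read_state()["orientation"])
E
```

```text
[-0.97217533  0.12303001  0.24123309  1.78497762 -0.03089079  1.23923006
 -0.72264103] [ 9.99999513e-01 -3.03826852e-05 -6.93713402e-04  7.01016834e-04]
```

View pics/o1.png

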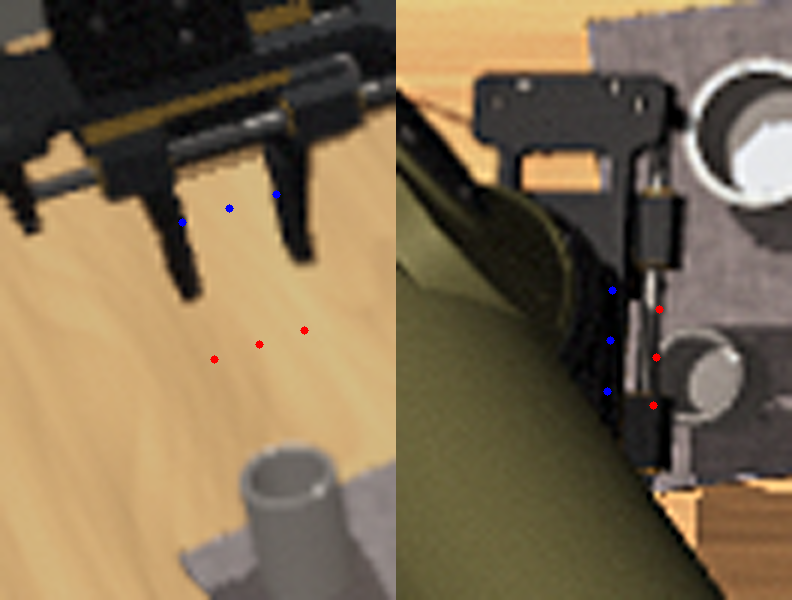

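```bash
python3 - <<'E'
from h import *
np.set_printoptions(precision=4,suppress=True)
p=np.array(read_state()["eef_pos"]);print(p)
print("carr",tri((187.8,142),(173,290)))
for dz in(0,.02,.04): print(at("side",(190.5,166.2),p[2]+dz))
# cup and pins of known things: triangulated rim heights
print("small rim",tri((198.5,199.2),(180.5,296.5)),"mid rim",tri((239.3,192),(191,257)),"large",tri((387,431),(477,268)))
E
```

```text
[0.4157 0.3505 0.1384]
carr (array([0.4152, 0.3179, 0.2666]), np.float64(0.00010896359992874669))
[0.4253 0.4024 0.1384]
[0.42   0.3745 0.1584]
[0.4147 0.3466 0.1784]
small rim (array([0.4178, 0.3522, 0.0664]), np.float64(0.0008376851839118742)) mid rim (array([0.5238, 0.3304, 0.0636]), np.float64(0.0006944675398107971)) large (array([ 0.5018, -0.4221,  0.0681]), np.float64(3.69245980879597e-05))
```

Triangulating the cup rims gives their known heights, so the cameras are right. The visible tips fit the reported x and y but sit about 40 mm above the reported z. I'll descend further with the jaws open. Tool z 0.015 is safe either way.

{"api": "servo_tool", "payload": {
  "moves": [
    [[2,-2,10],[0,0,0],66],
    [[2,-2,20],[0,0,0],66],
    [[2,-2,30],[0,0,0],66],
    [[2,-2,40],[0,0,0],66],
    [[2,-2,50],[0,0,0],66]
  ],
  "squeeze": 20
}}

```text
time_s: 7.03
eef_pos: [0.4178, 0.3526, 0.0876]
orientation: [1.0, -0.0, -0.001, 0.001]
force: [0.4, 0.6, 0.0]
finger_gap: 0.723
```

{"api": "servo_tool", "payload": {
  "moves": [
    [[0,0,15],[0,0,0],66],
    [[0,0,30],[0,0,0],66],
    [[0,0,45],[0,0,0],66],
    [[0,0,60],[0,0,0],66],
    [[0,0,72],[0,0,0],66]
  ]
}}

```text
time_s: 7.45
eef_pos: [0.4177, 0.3524, 0.0155]
orientation: [1.0, -0.0, -0.001, 0.001]
force: [-1.8, -0.8, -1.6]
finger_gap: 0.756
```

{"api": "servo_tool", "payload": {
  "moves": [
    [[0,0,0],[0,0,0],40],
    [[0,0,0],[0,0,0],40],
    [[0,0,0],[0,0,0],40],
    [[0,0,0],[0,0,0],40],
    [[0,0,0],[0,0,0],40]
  ]
}}

```text
time_s: 7.87
eef_pos: [0.4187, 0.3538, 0.0186]
orientation: [1.0, -0.0, 0.0, -0.001]
force: [-1.4, 0.2, 1.5]
finger_gap: 0.498
```

{"api": "servo_tool", "payload": {
  "moves": [
    [[0,0,0],[0,0,0],40],
    [[0,0,0],[0,0,0],40],
    [[0,0,0],[0,0,0],40],
    [[0,0,0],[0,0,0],40],
    [[0,0,0],[0,0,0],40]
  ]
}}

```text
time_s: 8.28
eef_pos: [0.4187, 0.3538, 0.0185]
orientation: [1.0, -0.0, 0.0, -0.001]
force: [-1.6, -0.6, 5.7]
finger_gap: 0.491
```

```bash
python3 - <<'E'
from h import *
np.set_printoptions(precision=4,suppress=True)
p=np.array(read_state()["eef_pos"]);print(p,read_state()["finger_gap"])
out=[]
for c,(x0,y0) in(("side",(150,135)),("top",(130,235))):
    im=capture(c)[y0:y0+100,x0:x0+66,::-1].copy();im=cv2.resize(im,None,fx=6,fy=6,interpolation=2)
    for dx in(-.03,0,.03):
            u=(proj(c,p+[dx,0,0])-[x0,y0])*6;cv2.circle(im,tuple(int(v) for v in u),4,(0,0,255),-1)
    out.append(im)
cv2.imwrite("pics/o2.png",np.hstack(out))
E
```

```text
[0.4187 0.3538 0.0185] 0.49067298861347963
```

View pics/o2.png

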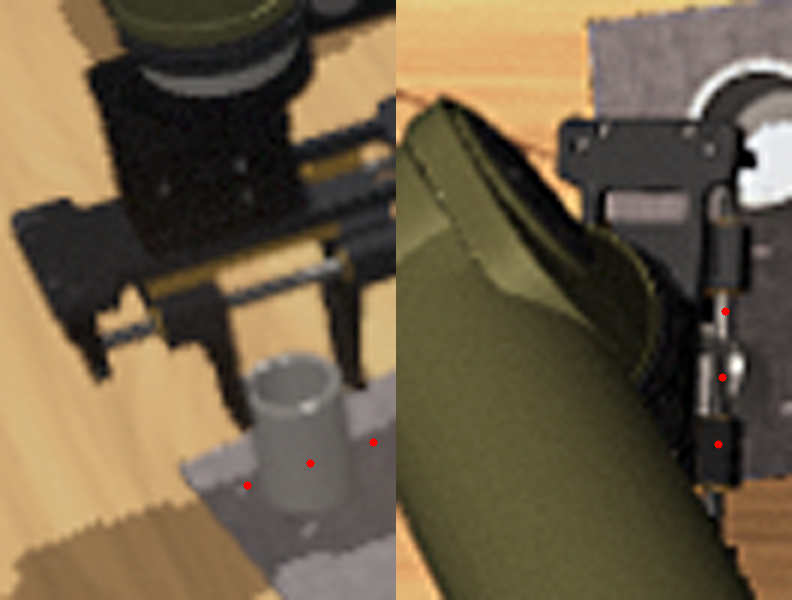

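The small cup is gripped: the gap of 0.49 is about 44 mm. The reported z therefore reads about 37 mm below the true tips, and I'll work with that offset. Now lift and carry it over the middle cup.

{"api": "servo_tool", "payload": {
  "moves": [
    [[0,0,-20],[0,0,0],38],
    [[0,0,-45],[0,0,0],38],
    [[0,0,-75],[0,0,0],38],
    [[25,5,-85],[0,0,0],38],
    [[50,11,-85],[0,0,0],38]
  ],
  "squeeze": 25
}}

```text
time_s: 8.8
eef_pos: [0.4697, 0.3447, 0.1062]
orientation: [1.0, 0.002, 0.002, -0.002]
force: [0.2, 0.3, -0.3]
finger_gap: 0.49
```

{"api": "servo_tool", "payload": {
  "moves": [
    [[30,6,0],[0,0,0],38],
    [[55,11,0],[0,0,0],38],
    [[55,11,0],[0,0,0],38],
    [[55,11,0],[0,0,0],38],
    [[55,11,0],[0,0,0],38]
  ]
}}

```text
time_s: 9.22
eef_pos: [0.5224, 0.331, 0.1017]
orientation: [1.0, -0.0, -0.001, 0.0]
force: [0.0, -0.0, -0.6]
finger_gap: 0.498
```

```bash
python3 - <<'E'
from h import *
np.set_printoptions(precision=4,suppress=True)
p=np.array(read_state()["eef_pos"]);print(p,read_state()["finger_gap"],read_state()["force"])
x0,y0=180,110
im=capture("side")[y0:y0+110,x0:x0+110,::-1].copy();cv2.imwrite("pics/o3.png",cv2.resize(im,None,fx=5,fy=5,interpolation=2))
capture("top")
for l,z in(("cup_small",.098),("cup_middle",.004)):
    for c in("side","top"):
        for r in pinpoint(c,l)[:1]: print(l,c,r["confidence"],r["uv"],at(c,r["uv"],z))
E
```

```text
[0.5224 0.331  0.1017] 0.49778253679523615 [ 0.0335 -0.02   -0.5948]
cup_small side 0.67 [238.0, 185.0] [0.5197 0.3177 0.098 ]
cup_small top 0.58 [440.1, 333.7] [ 0.33   -0.3165  0.098 ]
cup_middle side 0.87 [240.1, 213.2] [0.5131 0.3159 0.004 ]
cup_middle top 0.52 [195.8, 260.7] [0.5226 0.3313 0.004 ]
```

View pics/o3.png

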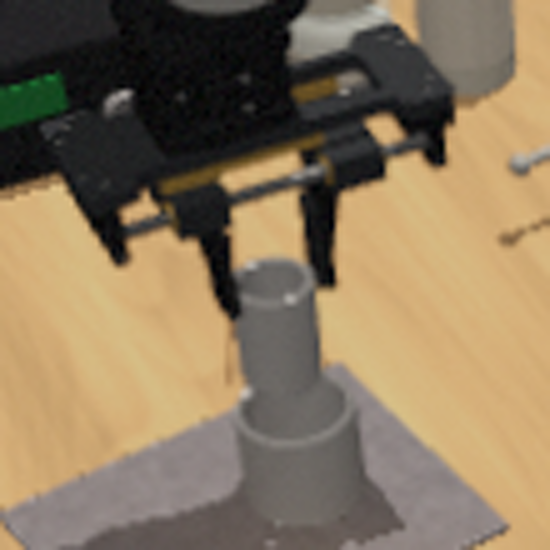

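The small cup hangs centred over the middle one. Its rim centre is at (235,166), against about (234,167) predicted. I'll lower it and release.

{"api": "servo_tool", "payload": {
  "moves": [
    [[1,0,15],[0,0,0],38],
    [[1,0,30],[0,0,0],38],
    [[1,0,45],[0,0,0],38],
    [[1,0,58],[0,0,0],38],
    [[1,0,67],[0,0,0],38]
  ]
}}

```text
time_s: 9.93
eef_pos: [0.5234, 0.3309, 0.0341]
orientation: [1.0, 0.0, -0.001, 0.0]
force: [-0.6, -0.3, -1.2]
finger_gap: 0.496
```

{"api": "servo_tool", "payload": {
  "moves": [
    [[0,0,0],[0,0,0],38],
    [[0,0,0],[0,0,0],60],
    [[0,0,0],[0,0,0],60],
    [[0,0,0],[0,0,0],60],
    [[0,0,0],[0,0,0],60]
  ]
}}

```text
time_s: 10.35
eef_pos: [0.5252, 0.3316, 0.0368]
orientation: [1.0, -0.0, 0.001, -0.001]
force: [-0.0, 0.7, -0.3]
finger_gap: 0.662
```

{"api": "servo_tool", "payload": {
  "moves": [
    [[0,0,-20],[0,0,0],84],
    [[0,0,-35],[0,0,0],84],
    [[0,0,-35],[0,0,0],84],
    [[0,0,-35],[0,0,0],84],
    [[0,0,-35],[0,0,0],84]
  ]
}}

```text
time_s: 10.77
eef_pos: [0.5241, 0.331, 0.0703]
orientation: [1.0, -0.0, -0.0, -0.0]
force: [0.1, 0.2, -0.4]
finger_gap: 0.936
```

```bash
python3 - <<'E'
from h import *
np.set_printoptions(precision=4,suppress=True)
p=np.array(read_state()["eef_pos"]);print(p,read_state()["finger_gap"],read_state()["force"])
x0,y0=180,110
im=capture("side")[y0:y0+110,x0:x0+110,::-1].copy();cv2.imwrite("pics/o4.png",cv2.resize(im,None,fx=5,fy=5,interpolation=2))
capture("top")
for l,z in(("cup_small",.008),("cup_middle",.004)):
    for c in("side","top"):
        for r in pinpoint(c,l)[:1]: print(l,c,r["confidence"],r["uv"],at(c,r["uv"],z))
E
```

```text
[0.5241 0.331  0.0703] 0.9359118435472877 [ 0.0686  0.1503 -0.4389]
cup_small side 0.56 [242.6, 208.1] [0.5258 0.3278 0.008 ]
cup_small top 0.52 [191.7, 258.3] [0.5285 0.3421 0.008 ]
cup_middle side 0.91 [240.9, 210.4] [0.5194 0.3256 0.004 ]
cup_middle top 0.55 [194.6, 259.4] [0.5262 0.3348 0.004 ]
```

View pics/o4.png

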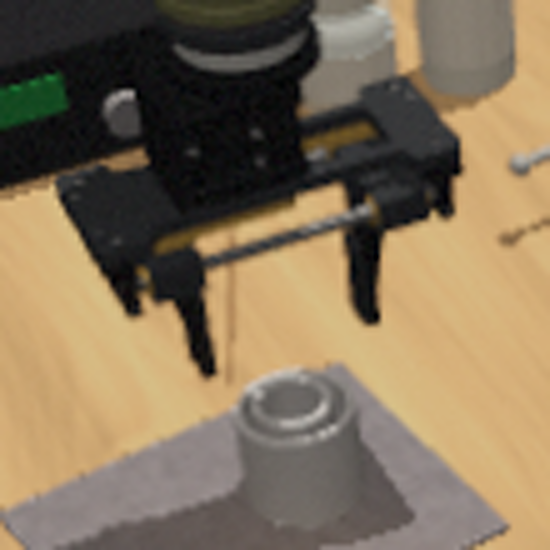

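The small cup is nested in the middle one and sits evenly. Now grip the middle cup and lift both.

{"api": "servo_tool", "payload": {
  "moves": [
    [[0,0,12],[0,0,0],84],
    [[0,0,24],[0,0,0],84],
    [[0,0,36],[0,0,0],84],
    [[0,0,46],[0,0,0],84],
    [[0,0,52],[0,0,0],84]
  ],
  "squeeze": 35
}}

```text
time_s: 11.48
eef_pos: [0.523, 0.3302, 0.0158]
orientation: [1.0, -0.0, -0.001, 0.001]
force: [-0.1, -0.0, 0.3]
finger_gap: 0.962
```

{"api": "servo_tool", "payload": {
  "moves": [
    [[0,0,0],[0,0,0],56],
    [[0,0,0],[0,0,0],56],
    [[0,0,0],[0,0,0],56],
    [[0,0,0],[0,0,0],56],
    [[0,0,0],[0,0,0],56]
  ]
}}

```text
time_s: 11.9
eef_pos: [0.5248, 0.3314, 0.0193]
orientation: [1.0, -0.0, 0.001, -0.0]
force: [-0.1, 0.5, 0.0]
finger_gap: 0.742
```

{"api": "servo_tool", "payload": {
  "moves": [
    [[0,0,0],[0,0,0],56],
    [[0,0,-10],[0,0,0],56],
    [[0,0,-30],[0,0,0],56],
    [[0,0,-55],[0,0,0],56],
    [[0,0,-85],[0,0,0],56]
  ]
}}

```text
time_s: 12.32
eef_pos: [0.5229, 0.3301, 0.1032]
orientation: [1.0, -0.0, -0.001, 0.001]
force: [0.8, 0.3, -2.8]
finger_gap: 0.743
```

{"api": "servo_tool", "payload": {
  "moves": [
    [[0,0,-30],[0,0,0],56],
    [[0,0,-65],[0,0,0],56],
    [[-3,10,-100],[0,0,0],56],
    [[-5,35,-130],[0,0,0],56],
    [[-7,60,-148],[0,0,0],56]
  ]
}}

```text
time_s: 12.73
eef_pos: [0.5178, 0.2719, 0.2559]
orientation: [1.0, 0.001, 0.002, -0.001]
force: [1.2, -0.2, -1.8]
finger_gap: 0.745
```

```bash
python3 - <<'E'
from h import *
np.set_printoptions(precision=4,suppress=True)
p=np.array(read_state()["eef_pos"]);print(p,read_state()["finger_gap"],read_state()["force"])
capture("side");capture("top")
for l,z in(("cup_large",0),):
    for c in("side","top"):
        for r in cut_out(c,l)[:1]:
            ys,xs=np.where(r["region"]);print(l,c,r["confidence"],xs.min(),xs.max(),ys.min(),ys.max())
    for x,y in((.503,-.422),):
      for c in("side","top"):
        V=[proj(c,(x+.044*np.cos(a),y+.044*np.sin(a),z)) for a in np.linspace(0,6.28,36) for z in(0,.06)];print(np.min(V,0),np.max(V,0))
        V=[proj(c,(x+.044*np.cos(a),y+.044*np.sin(a),z)) for a in np.linspace(0,6.28,36) for z in(.06,)];print(np.min(V,0),np.max(V,0))
E
```

```text
[0.5178 0.2719 0.2559] 0.7445618353391272 [ 1.1536 -0.1511 -1.775 ]
cup_large side 0.72 362 412 413 471
cup_large top 0.69 270 440 184 264
[361.0939 410.1888] [411.9509 470.2187]
[362.5862 410.1888] [411.9509 456.5101]
[455.1208 251.4761] [492.7973 287.0462]
[459.6692 251.4761] [492.7973 284.592 ]
```

{"api": "servo_tool", "payload": {
  "moves": [
    [[-1,40,0],[0,0,0],56],
    [[-2,80,0],[0,0,0],56],
    [[-3,120,0],[0,0,0],56],
    [[-4,160,0],[0,0,0],56],
    [[-5,200,0],[0,0,0],56]
  ]
}}

```text
time_s: 13.35
eef_pos: [0.5112, 0.0705, 0.2503]
orientation: [1.0, 0.001, -0.001, 0.0]
force: [0.4, -0.5, -2.2]
finger_gap: 0.741
```

{"api": "servo_tool", "payload": {
  "moves": [
    [[-1,40,0],[0,0,0],56],
    [[-2,80,0],[0,0,0],56],
    [[-3,120,0],[0,0,0],56],
    [[-4,160,0],[0,0,0],56],
    [[-5,200,0],[0,0,0],56]
  ]
}}

```text
time_s: 13.77
eef_pos: [0.5066, -0.1293, 0.2506]
orientation: [1.0, 0.001, -0.001, -0.0]
force: [1.4, -0.1, -2.8]
finger_gap: 0.744
```

{"api": "servo_tool", "payload": {
  "moves": [
    [[-1,40,0],[0,0,0],56],
    [[-2,80,0],[0,0,0],56],
    [[-3,120,0],[0,0,0],56],
    [[-4,160,0],[0,0,0],56],
    [[-5,200,0],[0,0,0],56]
  ]
}}

```text
time_s: 14.18
eef_pos: [0.5026, -0.3289, 0.2504]
orientation: [1.0, 0.001, -0.001, -0.001]
force: [0.6, -0.5, -1.8]
finger_gap: 0.745
```

{"api": "servo_tool", "payload": {
  "moves": [
    [[0,35,0],[0,0,0],56],
    [[0,70,0],[0,0,0],56],
    [[0,93,0],[0,0,0],56],
    [[0,93,30],[0,0,0],56],
    [[0,93,60],[0,0,0],56]
  ]
}}

```text
time_s: 14.6
eef_pos: [0.5021, -0.4244, 0.1907]
orientation: [1.0, -0.001, 0.0, 0.001]
force: [1.5, 0.6, -3.1]
finger_gap: 0.742
```

{"api": "servo_tool", "payload": {
  "moves": [
    [[0,0,20],[0,0,0],56],
    [[0,0,40],[0,0,0],56],
    [[0,0,60],[0,0,0],56],
    [[0,0,60],[0,0,0],56],
    [[0,0,60],[0,0,0],56]
  ]
}}

```text
time_s: 15.02
eef_pos: [0.5021, -0.4199, 0.1295]
orientation: [1.0, 0.001, -0.002, -0.001]
force: [0.3, -0.5, -2.0]
finger_gap: 0.742
```

```bash
python3 - <<'E'
from h import *
np.set_printoptions(precision=4,suppress=True)
p=np.array(read_state()["eef_pos"]);print(p,read_state()["finger_gap"],read_state()["force"])
a=capture("side")[345:480,330:450,::-1]; capture("top")
cv2.imwrite("pics/o5.png",cv2.resize(a,None,fx=4.4,fy=4.4,interpolation=2))
for c in("side","top"): print(c,proj(c,(*p[:2],p[2]+.049)),proj(c,(.503,-.422,.06)))
E
```

```text
[ 0.5021 -0.4199  0.1295] 0.7415873576908296 [ 0.2788 -0.4899 -1.9933]
side [391.8652 399.0806] [387.1951 432.7138]
top [486.7464 261.6014] [476.2399 267.981 ]
```

View pics/o5.png

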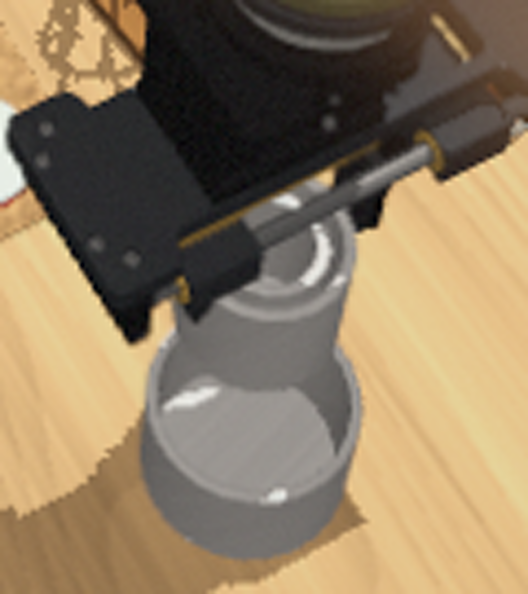

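The nest is over the large cup. Its centre column is about 390.5 against 391.9 predicted, and the large rim is at 387.6, so I'll correct by +2 mm in x and lower.

{"api": "servo_tool", "payload": {
  "moves": [
    [[2,1,10],[0,0,0],56],
    [[2,1,25],[0,0,0],56],
    [[2,1,40],[0,0,0],56],
    [[2,1,55],[0,0,0],56],
    [[2,1,62],[0,0,0],56]
  ]
}}

```text
time_s: 15.53
eef_pos: [0.5051, -0.4237, 0.0693]
orientation: [1.0, -0.0, 0.001, 0.001]
force: [1.1, -2.9, 9.6]
finger_gap: 0.744
```

{"api": "servo_tool", "payload": {
  "moves": [
    [[0,0,8],[0,0,0],56],
    [[0,0,16],[0,0,0],56],
    [[0,0,24],[0,0,0],56],
    [[0,0,32],[0,0,0],56],
    [[0,0,36],[0,0,0],56]
  ]
}}

```text
time_s: 15.95
eef_pos: [0.5036, -0.423, 0.0323]
orientation: [1.0, -0.0, -0.001, -0.0]
force: [0.5, -2.2, -1.8]
finger_gap: 0.743
```

{"api": "servo_tool", "payload": {
  "moves": [
    [[0,0,0],[0,0,0],56],
    [[0,0,0],[0,0,0],56],
    [[0,0,0],[0,0,0],80],
    [[0,0,0],[0,0,0],80],
    [[0,0,0],[0,0,0],80]
  ]
}}

```text
time_s: 16.37
eef_pos: [0.5051, -0.4227, 0.0343]
orientation: [1.0, 0.0, 0.001, -0.0]
force: [-0.2, -0.5, -0.6]
finger_gap: 0.877
```

{"api": "servo_tool", "payload": {
  "moves": [
    [[0,0,0],[0,0,0],84],
    [[0,0,-10],[0,0,0],84],
    [[0,0,-40],[0,0,0],84],
    [[0,0,-80],[0,0,0],84],
    [[0,0,-120],[0,0,0],84]
  ]
}}

```text
time_s: 16.78
eef_pos: [0.5037, -0.4224, 0.1551]
orientation: [1.0, -0.0, -0.001, -0.0]
force: [0.9, -0.5, -0.7]
finger_gap: 0.962
```

{"api": "servo_tool", "payload": {
  "moves": [
    [[-10,0,-40],[0,0,0],84],
    [[-20,-10,-70],[0,0,0],84],
    [[-26,-50,-70],[0,0,0],84],
    [[-30,-90,-70],[0,0,0],84],
    [[-30,-130,-70],[0,0,0],84]
  ]
}}

```text
time_s: 17.2
eef_pos: [0.473, -0.2931, 0.225]
orientation: [1.0, -0.002, 0.001, 0.0]
force: [0.1, -0.2, 0.4]
finger_gap: 0.966
```

```bash
python3 - <<'E'
from h import *
np.set_printoptions(precision=4,suppress=True)
p=np.array(read_state()["eef_pos"]);print(p,read_state()["finger_gap"],read_state()["force"])
a=capture("side")[300:480,250:450,::-1]; t=capture("top")
cv2.imwrite("pics/o6.png",cv2.resize(a,None,fx=3.3,fy=3.3,interpolation=2))
for l in("cap_red","cap_yellow","cap_blue","cap_green"):
    for c in("side","top"):
        for r in pinpoint(c,l)[:2]: print(l,c,round(r["confidence"],2),r["uv"],at(c,r["uv"],.0075))
E
```

```text
[ 0.473  -0.2931  0.225 ] 0.9662251865049942 [ 0.0877 -0.2242  0.4385]
cap_red side 0.61 [325.5, 379.5] [ 0.4726 -0.2466  0.0075]
cap_red top 0.52 [406.1, 287.5] [ 0.4556 -0.2427  0.0075]
cap_yellow side 0.58 [302.4, 334.5] [ 0.4814 -0.1247  0.0075]
cap_yellow top 0.75 [364.1, 277.1] [ 0.4827 -0.1294  0.0075]
cap_blue side 0.68 [277.1, 300.8] [ 0.4725 -0.0127  0.0075]
cap_blue top 0.7 [407.9, 284.7] [ 0.4632 -0.2477  0.0075]
cap_blue top 0.68 [198.0, 274.2] [0.485  0.3225 0.0075]
cap_green side 0.6 [264.5, 272.1] [0.4831 0.0829 0.0075]
cap_green top 0.73 [286.7, 274.8] [0.4865 0.08   0.0075]
```

View pics/o6.png

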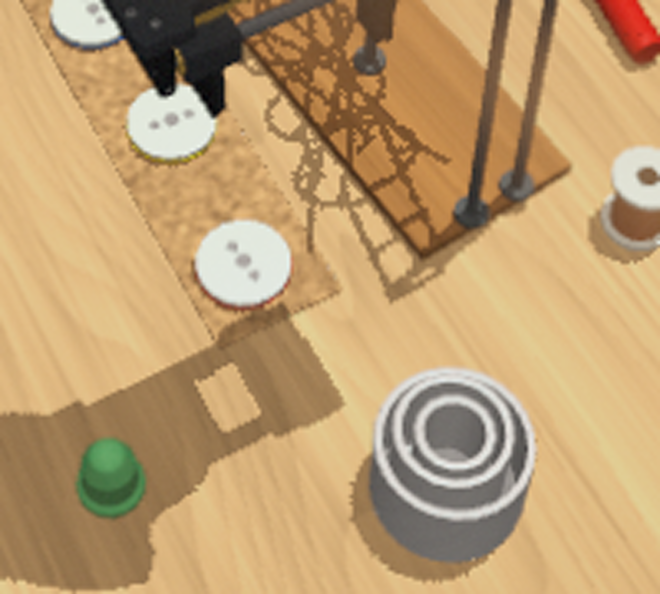

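The three cups are nested upright, with concentric rims around (387,430) in the side view. I'll locate the caps by white-blob centroids and refine the guide with repeated pinpoints plus the brass pins.

```bash
cat >> h.py <<'E'
def blobs(cam,im,kind,z,lo=120):
    hsv=cv2.cvtColor(im,cv2.COLOR_RGB2HSV).astype(int);h,s,v=hsv[...,0],hsv[...,1],hsv[...,2]
    m={"white":(s<45)&(v>175),"red":((h<8)|(h>172))&(s>120)&(v>60),"yellow":(h>21)&(h<34)&(s>130)&(v>90),"blue":(h>98)&(h<128)&(s>100)&(v>50),"green":(h>45)&(h<85)&(s>70)&(v>50)}[kind].astype(np.uint8)
    m=cv2.morphologyEx(m,cv2.MORPH_CLOSE,np.ones((5,5),np.uint8))
    out=[]
    for c in cv2.findContours(m,cv2.RETR_EXTERNAL,cv2.CHAIN_APPROX_NONE)[0]:
        A=cv2.contourArea(c)
        if A<lo: continue
        c=cv2.convexHull(c)
        q=np.array([at(cam,p[0].astype(float),z)[:2] for p in c],np.float32)*1000
        (x,y),r=cv2.minEnclosingCircle(q)
        if .3<x/1000<.75 and abs(y)<480 and r<60: out.append((round(x),round(y),round(r),int(A)))
    return out
E
python3 - <<'E'
from h import *
np.set_printoptions(precision=4,suppress=True)
for c in("side","top"):
    print(c,blobs(c,capture(c),"white",.012))
G=[]
for k in range(4):
    for c in("side","top"):
        capture(c)
        for n,z in(("guide_load",.272),("guide_mid",.149),("guide_tray",.021)):
            r=[q for q in pinpoint(c,n)]
            if r:
                w=at(c,r[0]["uv"],z);G.append((n,c,*np.round(w[:2],4),round(r[0]["confidence"],2)))
    if k==1:break
for g in sorted(G):print(*g)
for p in((283.5,226),(284,243)):print("pin",at("top",p,.033))
for p in((297,245),(312,241)):print("pinS",at("side",p,.033))
E
```

```text
side [(519, -406, 46, 1682), (468, -246, 30, 543), (717, -326, 35, 310), (477, -131, 29, 387), (470, -21, 29, 247), (479, 90, 30, 314), (561, 81, 53, 523)]
top [(469, -246, 29, 335), (471, -22, 30, 344), (478, -131, 30, 339), (707, -339, 28, 180)]
guide_load side 0.6248 -0.2541 0.61
guide_load side 0.6289 -0.2547 0.75
guide_load top 0.6204 -0.2653 0.76
guide_load top 0.6268 -0.2657 0.76
guide_mid side 0.4347 -0.3171 0.47
guide_mid top 0.6052 -0.122 0.8
guide_mid top 0.6135 -0.1303 0.6
guide_tray side 0.5957 0.0561 0.97
guide_tray side 0.6014 0.0677 0.65
guide_tray top 0.4824 -0.132 0.65
guide_tray top 0.6053 0.0577 0.73
pin [0.6161 0.09   0.033 ]
pin [0.5693 0.0874 0.033 ]
pinS [0.5831 0.1048 0.033 ]
pinS [0.6221 0.0994 0.033 ]
```

```bash
python3 - <<'E'
from h import *
np.set_printoptions(precision=4,suppress=True)
for p in((378.8,377),(422,351.5)): print("base corner",at("side",p,.012),at("side",p,.0))
for cam,f,(x0,y0,x1,y1) in(("side","s0",(272,228,352,290)),("top","t0",(270,200,320,266))):
    im=cv2.imread(f"pics/{f}.png")[:,:,::-1];hsv=cv2.cvtColor(np.ascontiguousarray(im),cv2.COLOR_RGB2HSV).astype(int)
    h,s,v=[hsv[...,i] for i in range(3)]
    m=np.zeros(h.shape,np.uint8);m[y0:y1,x0:x1]=((h>10)&(h<35)&(s>90)&(v>60))[y0:y1,x0:x1]
    n,L,S,C=cv2.connectedComponentsWithStats(m)
    for i in range(1,n):
        if S[i,4]>=3: print(cam,S[i],C[i],at(cam,C[i],.029)[:2])
    # tray floor (light, low sat)
    m[:]=0;m[y0:y1,x0:x1]=((s<40)&(v>140))[y0:y1,x0:x1];m=cv2.morphologyEx(m,cv2.MORPH_OPEN,np.ones((3,3)))
    c=max(cv2.findContours(m,0,1)[0],key=cv2.contourArea)
    print(cam,"tray",cv2.minAreaRect(np.array([at(cam,p[0].astype(float),.021)[:2]*1000 for p in c],np.float32)))
E
```

```text
base corner [ 0.5691 -0.2954  0.012 ] [ 0.5737 -0.2897 -0.    ]
base corner [ 0.6818 -0.2872  0.012 ] [ 0.6878 -0.2813  0.    ]
side [272 228  49  22 575] [288.5148 235.0157] [0.5817 0.1509]
side [328 228  24  23 301] [343.3355 235.701 ] [0.7019 0.0819]
side [311 241   3   7  18] [312.0556 243.6111] [0.6197 0.0948]
side [296 248   3   7  18] [296.9444 250.8333] [0.5756 0.0904]
side [272 260  24  30 347] [280.1182 280.0288] [0.4989 0.0238]
side [341 267   7   6  30] [344.8333 269.8333] [ 0.6472 -0.0206]
side [326 273   8   6  34] [329.9118 275.8235] [ 0.6071 -0.0203]
side [337 274  11  10  76] [341.9211 277.8684] [ 0.6286 -0.0394]
side [298 279  54  11 224] [319.6607 286.2054] [ 0.571 -0.037]
side [324 279   6   5  15] [326.6 281. ] [ 0.5926 -0.0307]
side [331 279   9   8  44] [334.7045 283.2727] [ 0.6057 -0.0458]
side [346 279   6   8  27] [349.3704 282.8889] [ 0.636  -0.0611]
side tray ((601.2738647460938, 59.772438049316406), (153.51455688476562, 119.14695739746094), 4.5160651206970215)
top [270 200  50  66 435] [289.1517 232.0161] [0.6004 0.0745]
top [318 218   2   3   6] [318.5 219. ] [ 0.6373 -0.0044]
top [282 224   3   3   7] [283. 225.] [0.6197 0.0917]
top [319 225   1   9   9] [319. 229.] [ 0.6096 -0.0062]
top [283 240   3   3   9] [284. 241.] [0.5756 0.0879]
top tray ((600.545654296875, 57.178165435791016), (158.0723114013672, 120.00238800048828), 4.489877223968506)
```

Caps are at red (.4685,-.246), yellow (.4775,-.131), blue (.4705,-.0215) and green (.479,.090), all on the mat and about 110 mm apart. The guide has yaw 4.4° and its load point is at (.624,-.259,.272). I'll turn the jaws along y and approach the red cap.

{"api": "servo_tool", "payload": {
  "moves": [
    [[-2,-20,0],[0,0,1.2],76],
    [[-4,-47,10],[0,0,2.4],76],
    [[-4,-47,30],[0,0,3.6],76],
    [[-4,-47,50],[0,0,4.8],76],
    [[-4,-47,60],[0,0,6],76]
  ]
}}

```text
time_s: 19.02
eef_pos: [0.4694, -0.2446, 0.1616]
orientation: [0.965, -0.261, -0.001, -0.0]
force: [0.3, 0.8, -0.7]
finger_gap: 0.879
```

{"api": "servo_tool", "payload": {
  "moves": [
    [[0,0,15],[0,0,1.2],76],
    [[0,0,30],[0,0,2.4],76],
    [[0,0,45],[0,0,3.6],76],
    [[0,0,60],[0,0,4.8],76],
    [[0,0,75],[0,0,6],76]
  ]
}}

```text
time_s: 19.43
eef_pos: [0.4704, -0.2459, 0.088]
orientation: [0.865, -0.502, 0.0, -0.0]
force: [0.2, 0.8, -0.0]
finger_gap: 0.875
```

{"api": "servo_tool", "payload": {
  "moves": [
    [[0,0,10],[0,0,1.2],76],
    [[0,0,20],[0,0,2.4],76],
    [[0,0,30],[0,0,3.6],76],
    [[0,0,40],[0,0,4.8],76],
    [[0,0,50],[0,0,6],76]
  ]
}}

```text
time_s: 19.85
eef_pos: [0.4704, -0.2458, 0.0382]
orientation: [-0.705, 0.709, -0.0, 0.0]
force: [1.0, 1.2, 0.1]
finger_gap: 0.869
```

```bash
cat >> h.py <<'E'
DZ=.037
def pl(pos,yaw=-90.,tilt=0.):
    """shift (mm) and turn (units) from measured pose to real-tip pose"""
    s=read_state();Rc=R.from_quat(s["orientation"]);p=np.array(s["eef_pos"])+[0,0,DZ]
    Rt=R.from_euler("z",yaw,degrees=True)*R.from_quat([1,0,0,0])*R.from_euler("x",tilt,degrees=True)
    print("tip",np.round(p,4),"shift",np.round(Rc.inv().apply(np.array(pos)-p)*1000,1),"turn",np.round((Rc.inv()*Rt).as_rotvec()/np.radians(5),2),"gap",round(s["finger_gap"]*87+1,1),"F",np.round(s["force"],1),"t",round(s["time_s"],1))
E
python3 - <<'E'
from h import *
pl((.4685,-.246,.005)); print(read_state()["q"][6])
E
```

```text
tip [ 0.4704 -0.2458  0.0752] shift [ 0.2  1.9 70.2] turn [-0.   -0.   -0.06] gap 76.6 F [1.  1.2 0.1] t 19.9
-0.9121780431578371
```

{"api": "servo_tool", "payload": {
  "moves": [
    [[0,2,15],[0,0,0],76],
    [[0,2,30],[0,0,0],76],
    [[0,2,45],[0,0,0],76],
    [[0,2,55],[0,0,0],76],
    [[0,2,60],[0,0,0],76]
  ]
}}

```text
time_s: 20.27
eef_pos: [0.4675, -0.2455, -0.0227]
orientation: [0.707, -0.707, -0.001, 0.001]
force: [-0.2, 0.9, -0.0]
finger_gap: 0.871
```

{"api": "servo_tool", "payload": {
  "moves": [
    [[0,0,1],[0,0,0],76],
    [[0,0,2],[0,0,0],76],
    [[0,0,3],[0,0,0],76],
    [[0,0,4],[0,0,0],76],
    [[0,0,4],[0,0,0],76]
  ]
}}

```text
time_s: 20.68
eef_pos: [0.4687, -0.2459, -0.025]
orientation: [-0.707, 0.707, -0.0, 0.0]
force: [-0.4, -0.4, 0.5]
finger_gap: 0.876
```

{"api": "servo_tool", "payload": {
  "moves": [
    [[0,0,1],[0,0,0],76],
    [[0,0,2],[0,0,0],76],
    [[0,0,3],[0,0,0],76],
    [[0,0,3],[0,0,0],76],
    [[0,0,3],[0,0,0],76]
  ]
}}

```text
time_s: 21.1
eef_pos: [0.4682, -0.2458, -0.0285]
orientation: [-0.707, 0.707, 0.0, -0.0]
force: [-0.8, -0.4, -0.2]
finger_gap: 0.87
```

{"api": "servo_tool", "payload": {
  "moves": [
    [[0,0,1],[0,0,0],76],
    [[0,0,2],[0,0,0],76],
    [[0,0,3],[0,0,0],76],
    [[0,0,3],[0,0,0],76],
    [[0,0,3],[0,0,0],76]
  ]
}}

```text
time_s: 21.52
eef_pos: [0.4682, -0.2458, -0.0315]
orientation: [-0.707, 0.707, 0.0, -0.0]
force: [-0.2, 0.3, 1.1]
finger_gap: 0.878
```

{"api": "servo_tool", "payload": {
  "moves": [
    [[0,0,1],[0,0,0],76],
    [[0,0,2],[0,0,0],76],
    [[0,0,2],[0,0,0],76],
    [[0,0,2],[0,0,0],76],
    [[0,0,2],[0,0,0],76]
  ]
}}

```text
time_s: 21.93
eef_pos: [0.4683, -0.2459, -0.0335]
orientation: [-0.707, 0.707, 0.0, 0.0]
force: [0.2, 0.3, -0.5]
finger_gap: 0.87
```

{"api": "servo_tool", "payload": {
  "moves": [
    [[0,0,1],[0,0,0],76],
    [[0,0,2],[0,0,0],76],
    [[0,0,2],[0,0,0],76],
    [[0,0,2],[0,0,0],76],
    [[0,0,2],[0,0,0],76]
  ]
}}

```text
time_s: 22.35
eef_pos: [0.4683, -0.2459, -0.0355]
orientation: [-0.707, 0.707, -0.0, 0.0]
force: [0.3, -0.1, -0.6]
finger_gap: 0.872
```

{"api": "servo_tool", "payload": {
  "moves": [
    [[0,0,1],[0,0,0],76],
    [[0,0,2],[0,0,0],76],
    [[0,0,2],[0,0,0],76],
    [[0,0,2],[0,0,0],76],
    [[0,0,2],[0,0,0],76]
  ]
}}

```text
time_s: 22.77
eef_pos: [0.4684, -0.2458, -0.0356]
orientation: [-0.707, 0.707, 0.001, 0.001]
force: [-5.7, 3.8, 19.1]
finger_gap: 0.874
```

Contact with the mat came at rep -0.0356, so the z offset is 0.0386. I'll back off 3 mm and grip.

{"api": "servo_tool", "payload": {
  "moves": [
    [[0,0,-3],[0,0,0],76],
    [[0,0,-3],[0,0,0],56],
    [[0,0,-3],[0,0,0],56],
    [[0,0,-3],[0,0,0],56],
    [[0,0,-3],[0,0,0],56]
  ],
  "squeeze": 15
}}

```text
time_s: 23.18
eef_pos: [0.468, -0.2458, -0.0348]
orientation: [-0.707, 0.707, 0.0, -0.0]
force: [-0.3, 0.3, -1.0]
finger_gap: 0.681
```

{"api": "servo_tool", "payload": {
  "moves": [
    [[0,0,0],[0,0,0],56],
    [[0,0,0],[0,0,0],56],
    [[0,0,-10],[0,0,0],56],
    [[0,0,-35],[0,0,0],56],
    [[0,0,-75],[0,0,0],56]
  ]
}}

```text
time_s: 23.6
eef_pos: [0.4652, -0.2448, 0.039]
orientation: [-0.707, 0.707, 0.003, -0.002]
force: [1.2, 1.0, 0.2]
finger_gap: 0.684
```

```bash
sed -i 's/^DZ=.*/DZ=.0386/' h.py; python3 - <<'E'
from h import *
pl((.4685,-.246,.35),4.4)
for c in("side","top"): print(c,blobs(c,capture(c),"white",.012))
E
```

```text
tip [ 0.4652 -0.2448  0.0776] shift [   1.    -1.4 -272.4] turn [  0.05   0.07 -18.89] gap 60.5 F [1.2 1.  0.2] t 23.6
side [(519, -405, 46, 1683), (717, -326, 35, 310), (468, -132, 27, 195), (471, -21, 29, 251), (479, 90, 30, 312)]
top [(471, -22, 30, 344), (478, -131, 30, 339), (510, -435, 44, 765), (707, -339, 28, 180)]
```

{"api": "servo_tool", "payload": {
  "moves": [
    [[0,0,-40],[0,0,0],56],
    [[0,0,-80],[0,0,0],56],
    [[0,0,-120],[0,0,-1.4],56],
    [[0,0,-160],[0,0,-2.8],56],
    [[0,0,-200],[0,0,-4.2],56]
  ]
}}

```text
time_s: 24.12
eef_pos: [0.4675, -0.2461, 0.2428]
orientation: [0.826, -0.564, 0.0, -0.001]
force: [1.3, -0.3, -0.7]
finger_gap: 0.68
```

{"api": "servo_tool", "payload": {
  "moves": [
    [[0,0,-30],[0,0,-1.4],56],
    [[0,0,-60],[0,0,-2.8],56],
    [[0,0,-90],[0,0,-4.2],56],
    [[0,0,-100],[0,0,-5.6],56],
    [[0,0,-100],[0,0,-7],56]
  ]
}}

```text
time_s: 24.53
eef_pos: [0.4692, -0.247, 0.344]
orientation: [0.957, -0.29, 0.003, -0.0]
force: [0.3, -0.1, -0.2]
finger_gap: 0.684
```

{"api": "servo_tool", "payload": {
  "moves": [
    [[0,0,0],[0,0,-1.4],56],
    [[0,0,0],[0,0,-2.8],56],
    [[0,0,0],[0,0,-4.2],56],
    [[0,0,0],[0,0,-5.6],56],
    [[0,0,0],[0,0,-7.7],56]
  ]
}}

```text
time_s: 24.95
eef_pos: [0.4678, -0.2462, 0.3407]
orientation: [1.0, 0.013, -0.0, -0.0]
force: [0.8, -0.3, -0.4]
finger_gap: 0.683
```

```bash
python3 - <<'E'
from h import *
pl((.620,-.203,.37),4.4,-45);print(read_state()["q"])
E
```

```text
tip [ 0.4678 -0.2462  0.3793] shift [153.3 -39.3   9.3] turn [-9.    0.23 -0.56] gap 60.4 F [ 0.8 -0.3 -0.4] t 24.9
[-0.51753622  0.01292763  0.97507393  1.50301416 -0.01101781  1.63148935
  0.48221282]
```

{"api": "servo_tool", "payload": {
  "moves": [
    [[31,-8,0],[-1.36,0.03,-0.1],56],
    [[61,-16,0],[-2.7,0.06,-0.2],56],
    [[92,-24,0],[-4.1,0.1,-0.3],56],
    [[123,-32,0],[-5.4,0.13,-0.35],56],
    [[153,-39,0],[-6.8,0.17,-0.42],56]
  ]
}}

```text
time_s: 25.37
eef_pos: [0.6225, -0.2026, 0.3423]
orientation: [0.955, 0.028, 0.013, 0.294]
force: [1.1, -0.6, -0.3]
finger_gap: 0.685
```

{"api": "servo_tool", "payload": {
  "moves": [
    [[0,0,0],[-1.2,0,0],56],
    [[0,0,0],[-2.2,0.06,-0.14],56],
    [[0,0,0],[-2.2,0.06,-0.14],56],
    [[0,0,0],[-2.2,0.06,-0.14],56],
    [[0,0,0],[-2.2,0.06,-0.14],56]
  ]
}}

```text
time_s: 25.78
eef_pos: [0.6199, -0.2058, 0.3419]
orientation: [0.924, 0.031, 0.014, 0.382]
force: [-0.5, -0.5, 0.0]
finger_gap: 0.68
```

```bash
python3 - <<'E'
from h import *
print(read_state()["q"])
pl((.620,-.203,.329),4.4,-45)
s=read_state();p=np.array(s["eef_pos"]);Rc=R.from_quat(s["orientation"]);zt=Rc.apply([0,0,1])
x0,y0=330,170
im=capture("side")[y0:y0+130,x0:x0+150,::-1];im=cv2.resize(im,None,fx=4.5,fy=4.5,interpolation=2)
for q,col in((p+[0,0,DZ],(0,0,255)),(p-zt*DZ,(255,0,0)),(np.array([.624,-.259,.272]),(0,255,0))):
    cv2.circle(im,tuple(int(v) for v in (proj("side",q)-[x0,y0])*4.5),5,col,-1)
cv2.imwrite("pics/o7.png",im)
im=capture("top")
for c in("side","top"): print(c,[r["uv"] for r in cut_out(c,"cap_red")[:2]],proj(c,p+[0,0,DZ]-zt*.0037),proj(c,p-zt*(DZ+.0037)))
E
```

```text
[-0.84787428  0.26050319  0.81407578  1.5352783   0.60143995  1.43682603
 -0.07087133]
tip [ 0.6199 -0.2058  0.3805] shift [  0.2 -38.3  34.6] turn [-0.02  0.05 -0.08] gap 60.2 F [-0.5 -0.5  0. ] t 25.8
side [[382.4, 194.3], [384.1, 456.9]] [389.50831103 203.62640897] [379.30183555 199.91879784]
top [[395.9, 194.6]] [407.56630482 191.54347632] [394.28219623 193.65298614]
```

View pics/o7.png

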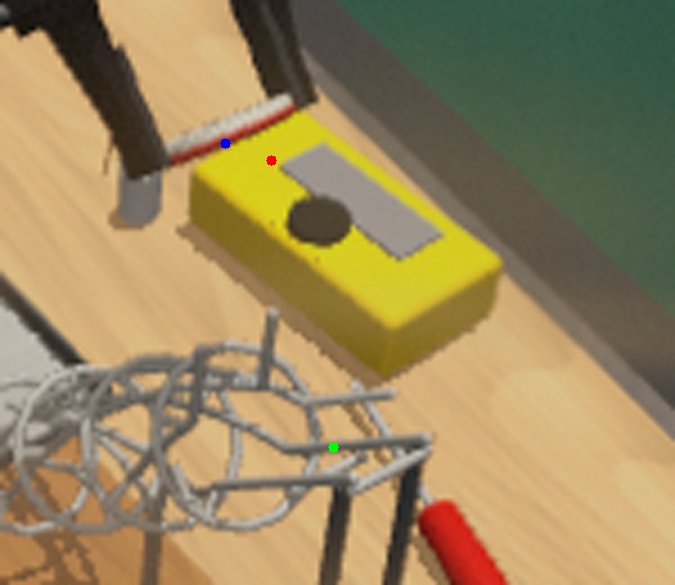

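The view shows the red cap held white face up at crop (232,130). The projected load point lies between the two lower rods at crop (333,447). The 38.6 mm offset runs along the tool axis, since the blue dot fits the tips and the red dot does not. I'll correct the helper.

```bash
python3 - <<'E'
import re
s=open("h.py").read()
s=s.replace('p=np.array(s["eef_pos"])+[0,0,DZ]','p=np.array(s["eef_pos"])-Rc.apply([0,0,DZ])')
# target shift computed for tool tip after the turn as well: reported TCP moves with target orientation
s=s.replace('Rc.inv().apply(np.array(pos)-p)*1000','Rc.inv().apply(np.array(pos)+Rt.apply([0,0,DZ])-np.array(s["eef_pos"]))*1000')
open("h.py","w").write(s)
E
python3 - <<'E'
from h import *
np.set_printoptions(precision=4,suppress=True)
s=read_state();p=np.array(s["eef_pos"]);zt=R.from_quat(s["orientation"]).apply([0,0,1])
print("pred cap",p-zt*(DZ+.0037))
print("tri",tri((381.8,198.9),(395.9,194.6)))
C=np.array([.624,-.259,.272]);n=-zt;print(n)
pl(C+n*(.06-.0037),4.4,-45); pl(C+n*(-.0037+.004),4.4,-45)
E
```

```text
pred cap [ 0.6178 -0.1765  0.372 ]
tri (array([ 0.617 , -0.18  ,  0.3765]), np.float64(0.005152856281452145))
[-0.0498  0.7042  0.7083]
tip [ 0.618  -0.1791  0.3694] shift [  0.4 -11.9  69.2] turn [-0.02  0.05 -0.1 ] gap 60.1 F [-1.1 -0.1 -0.4] t 26.0
tip [ 0.618  -0.1791  0.3694] shift [  0.4 -11.9 125.2] turn [-0.02  0.05 -0.1 ] gap 60.1 F [-1.1 -0.1 -0.4] t 26.0
```

{"api": "servo_tool", "payload": {
  "moves": [
    [[0,-6,15],[0,0,-0.1],56],
    [[0,-12,35],[0,0,-0.1],56],
    [[0,-12,60],[0,0,-0.1],56],
    [[0,-12,85],[0,0,-0.1],56],
    [[0,-12,100],[0,0,-0.1],56]
  ]
}}

```text
time_s: 26.4
eef_pos: [0.6232, -0.2691, 0.2605]
orientation: [0.923, 0.035, 0.011, 0.382]
force: [-0.6, 0.8, -0.7]
finger_gap: 0.68
```

{"api": "servo_tool", "payload": {
  "moves": [
    [[0,0,5],[0,0,0],56],
    [[0,0,10],[0,0,0],56],
    [[0,0,15],[0,0,0],56],
    [[0,0,18],[0,0,0],56],
    [[0,0,20],[0,0,0],56]
  ]
}}

```text
time_s: 26.82
eef_pos: [0.6265, -0.2796, 0.2476]
orientation: [0.923, 0.037, 0.013, 0.382]
force: [0.3, -0.4, 0.3]
finger_gap: 0.681
```

```bash
python3 - <<'E'
from h import *
C=np.array([.624,-.259,.272]);n=np.array([-.0498,.7042,.7083])
pl(C-n*.0037,4.4,-45)
x0,y0=330,170
im=capture("side")[y0:y0+130,x0:x0+150,::-1];im=cv2.resize(im,None,fx=3,fy=3,interpolation=2)
x0,y0=380,150
t=capture("top")[y0:y0+97,x0:x0+100,::-1];t=cv2.resize(t,(400,390),interpolation=2)
cv2.imwrite("pics/o8.png",np.hstack([im,t[:390]]))
E
```

```text
tip [ 0.6245 -0.2524  0.2749] shift [-0.9  2.6 10.3] turn [-0.    0.03  0.06] gap 60.2 F [ 0.3 -0.4  0.3] t 26.8
```

View pics/o8.png

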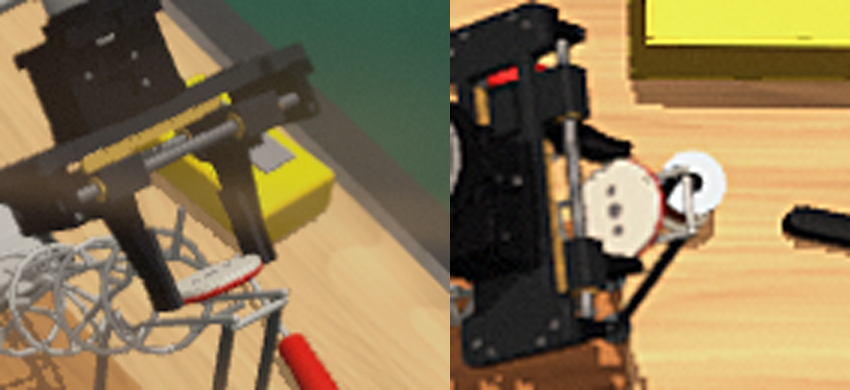

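The cap is lined up about 10 mm above the rods and centred between the rod ends, white face up. I'll lower until contact.

{"api": "servo_tool", "payload": {
  "moves": [
    [[-1,2,2],[0,0,0],56],
    [[-1,2,4],[0,0,0],56],
    [[-1,2,6],[0,0,0],56],
    [[-1,2,7],[0,0,0],56],
    [[-1,2,7],[0,0,0],56]
  ]
}}

```text
time_s: 27.33
eef_pos: [0.6252, -0.2866, 0.2435]
orientation: [0.923, 0.037, 0.012, 0.383]
force: [0.3, 0.6, -0.4]
finger_gap: 0.678
```

{"api": "servo_tool", "payload": {
  "moves": [
    [[0,0,0.5],[0,0,0],56],
    [[0,0,1],[0,0,0],56],
    [[0,0,1.5],[0,0,0],56],
    [[0,0,2],[0,0,0],56],
    [[0,0,2],[0,0,0],56]
  ]
}}

```text
time_s: 27.75
eef_pos: [0.6254, -0.2879, 0.2422]
orientation: [0.923, 0.037, 0.012, 0.383]
force: [-0.4, -0.0, 0.1]
finger_gap: 0.685
```

{"api": "servo_tool", "payload": {
  "moves": [
    [[0,0,0.5],[0,0,0],56],
    [[0,0,1],[0,0,0],56],
    [[0,0,1.5],[0,0,0],56],
    [[0,0,2],[0,0,0],56],
    [[0,0,2],[0,0,0],56]
  ]
}}

```text
time_s: 28.17
eef_pos: [0.6261, -0.2886, 0.2413]
orientation: [0.923, 0.037, 0.012, 0.382]
force: [-2.2, 4.5, 4.1]
finger_gap: 0.68
```

```bash
python3 - <<'E'
from h import *
C=np.array([.624,-.259,.272]);n=np.array([-.0498,.7042,.7083])
pl(C-n*.0037,4.4,-45)
E
```

```text
tip [ 0.6241 -0.2613  0.2686] shift [ 0.2  0.7 -0.3] turn [-0.    0.03  0.06] gap 60.2 F [-2.2  4.5  4.1] t 28.2
```

Contact came exactly at the predicted load pose. Release.

{"api": "servo_tool", "payload": {
  "moves": [
    [[0,0,0],[0,0,0],80],
    [[0,0,0],[0,0,0],80],
    [[0,0,0],[0,0,0],80],
    [[0,0,0],[0,0,0],80],
    [[0,0,0],[0,0,0],80]
  ]
}}

```text
time_s: 28.58
eef_pos: [0.6253, -0.2896, 0.2407]
orientation: [0.923, 0.037, 0.012, 0.383]
force: [-0.1, -0.4, -0.1]
finger_gap: 0.903
```

{"api": "servo_tool", "payload": {
  "moves": [
    [[0,0,-20],[0,0,0],80],
    [[0,0,-50],[0,0,0],80],
    [[0,0,-80],[0,0,0],80],
    [[0,0,-110],[0,0,0],80],
    [[0,0,-130],[0,0,0],80]
  ]
}}

```text
time_s: 29.0
eef_pos: [0.6198, -0.1954, 0.3346]
orientation: [0.923, 0.038, 0.013, 0.382]
force: [-0.1, 1.3, 0.2]
finger_gap: 0.92
```

```bash
python3 - <<'E'
from h import *
for c in("side","top"):
    im=capture(c); cv2.imwrite(f"pics/r1{c}.png",im[:,:,::-1])
    print(c,"red",blobs(c,im,"red",.03),"white",blobs(c,im,"white",.03))
    print([ (round(r["confidence"],2),r["uv"],np.round(at(c,r["uv"],.0255),3)) for r in pinpoint(c,"cap_red")[:2]])
pl((.5995,.0591,.15),4.4,0)
E
```

```text
side red [(604, 23, 30, 254)] white [(513, -412, 45, 1677), (707, -334, 34, 303)]
[(0.68, [319.9, 261.5], array([0.61 , 0.035, 0.025]))]
top red [(601, 37, 30, 333)] white [(507, -430, 44, 793), (703, -332, 29, 205)]
[(0.59, [302.6, 231.8], array([0.602, 0.038, 0.026]))]
tip [ 0.617  -0.1706  0.3597] shift [   2.  -338.4  -25.9] turn [9.   0.07 0.04] gap 81.1 F [ 0.2 -0.7  0. ] t 29.2
```

{"api": "servo_tool", "payload": {
  "moves": [
    [[0,-40,-3],[1.36,0,0],80],
    [[0,-80,-6],[2.7,0,0],80],
    [[1,-120,-9],[4.1,0,0],80],
    [[1,-160,-12],[5.4,0,0],80],
    [[1,-200,-15],[6.8,0,0],80]
  ]
}}

```text
time_s: 29.62
eef_pos: [0.6071, -0.0456, 0.2005]
orientation: [0.995, 0.038, 0.0, 0.093]
force: [-0.8, -0.9, -1.1]
finger_gap: 0.918
```

```bash
python3 - <<'E'
from h import *
for c in("side","top"):
    im=capture(c); print(c,"red",blobs(c,im,"red",.03))
pl((.5995,.045,.12),4.4,0)
E
```

```text
side red [(600, 36, 30, 301)]
top red []
tip [ 0.6044 -0.0416  0.2363] shift [   3.2 -114.5   97. ] turn [ 2.19  0.15 -0.04] gap 81.1 F [-0.1 -0.9 -0.3] t 29.7
```

{"api": "servo_tool", "payload": {
  "moves": [
    [[0,-30,15],[1,0,0],78],
    [[0,-60,35],[2.2,0.15,0],78],
    [[1,-90,55],[2.2,0.15,0],78],
    [[1,-110,75],[2.2,0.15,0],78],
    [[1,-110,95],[2.2,0.15,0],78]
  ]
}}

```text
time_s: 30.13
eef_pos: [0.5994, 0.047, 0.0856]
orientation: [0.999, 0.042, 0.002, 0.0]
force: [0.2, -0.2, -0.7]
finger_gap: 0.897
```

```bash
python3 - <<'E'
from h import *
for c in("side","top"):
    im=capture(c); print(c,"red",blobs(c,im,"red",.03))
pl((.6005,.0405,.025),4.4,0)
E
```

```text
side red [(600, 36, 30, 302)]
top red []
tip [0.5974 0.0418 0.1227] shift [ 3.1  0.9 97.7] turn [0.06 0.01 0.03] gap 79.0 F [-1.3 -0.2 -0.3] t 30.2
```

{"api": "servo_tool", "payload": {
  "moves": [
    [[2,1,20],[0,0,0],78],
    [[2,1,45],[0,0,0],78],
    [[2,1,70],[0,0,0],78],
    [[2,1,85],[0,0,0],78],
    [[2,1,92],[0,0,0],78]
  ]
}}

```text
time_s: 30.65
eef_pos: [0.6025, 0.0406, -0.0053]
orientation: [0.999, 0.039, 0.002, 0.002]
force: [-1.0, -0.4, 0.5]
finger_gap: 0.895
```

{"api": "servo_tool", "payload": {
  "moves": [
    [[0,0,2],[0,0,0],78],
    [[0,0,4],[0,0,0],78],
    [[0,0,5],[0,0,0],56],
    [[0,0,5],[0,0,0],56],
    [[0,0,5],[0,0,0],56]
  ]
}}

```text
time_s: 31.07
eef_pos: [0.6041, 0.0428, -0.0082]
orientation: [0.999, 0.04, 0.004, -0.0]
force: [0.3, -0.6, 1.4]
finger_gap: 0.753
```

```bash
python3 - <<'E'
from h import *
pl((.6005,.0405,.025),4.4,0)
E
```

```text
tip [0.6038 0.0428 0.0304] shift [-3.9  2.   5.4] turn [-0.   -0.09  0.03] gap 66.5 F [ 0.3 -0.6  1.4] t 31.1
```

{"api": "servo_tool", "payload": {
  "moves": [
    [[-3,1,2],[0,0,0],72],
    [[-3,1,4],[0,0,0],72],
    [[-3,1,5],[0,0,0],72],
    [[-3,1,5],[0,0,0],72],
    [[-3,1,5],[0,0,0],72]
  ]
}}

```text
time_s: 31.48
eef_pos: [0.6004, 0.0416, -0.0144]
orientation: [0.999, 0.04, 0.003, -0.0]
force: [0.2, -0.5, -0.6]
finger_gap: 0.822
```

```bash
python3 - <<'E'
from h import *
pl((.6005,.0405,.025),4.4,0)
E
```

```text
tip [0.6001 0.0416 0.0242] shift [ 0.   1.1 -0.8] turn [ 0.   -0.07  0.03] gap 72.5 F [ 0.2 -0.5 -0.6] t 31.5
```

{"api": "servo_tool", "payload": {
  "moves": [
    [[0,0,0],[0,0,0],56],
    [[0,0,0],[0,0,0],56],
    [[0,0,0],[0,0,0],56],
    [[0,0,0],[0,0,0],56],
    [[0,0,0],[0,0,0],56]
  ],
  "squeeze": 15
}}

```text
time_s: 31.9
eef_pos: [0.6006, 0.0417, -0.0142]
orientation: [0.999, 0.04, 0.003, -0.0]
force: [1.1, -0.2, -0.2]
finger_gap: 0.682
```

{"api": "servo_tool", "payload": {
  "moves": [
    [[0,0,-15],[0,0,0],56],
    [[0,0,-40],[0,0,0],56],
    [[0,0,-70],[0,0,0],56],
    [[0,-20,-90],[0,0,0],56],
    [[-2,-60,-95],[0,0,0],56]
  ]
}}

```text
time_s: 32.32
eef_pos: [0.5969, 0.0946, 0.0854]
orientation: [0.999, 0.034, 0.007, 0.001]
force: [0.4, -0.2, 0.6]
finger_gap: 0.678
```

{"api": "servo_tool", "payload": {
  "moves": [
    [[-5,-40,0],[0,0,0],56],
    [[-10,-80,0],[0,0,0],56],
    [[-15,-120,0],[0,0,0],56],
    [[-20,-160,0],[0,0,0],56],
    [[-24,-200,0],[0,0,0],56]
  ]
}}

```text
time_s: 32.73
eef_pos: [0.5524, 0.3005, 0.0806]
orientation: [0.999, 0.04, 0.003, -0.0]
force: [0.3, 0.1, -0.1]
finger_gap: 0.678
```

```bash
python3 - <<'E'
from h import *
pl((.5496,.3866,.05),7.6,0)
for c in("side","top"): print(c,blobs(c,capture(c),"red",.12))
E
```

```text
tip [0.5522 0.3005 0.1192] shift [  3.5 -86.   69.3] turn [-0.   -0.07 -0.61] gap 60.0 F [ 0.3  0.1 -0.1] t 32.7
side [(726, -250, 50, 377), (554, 300, 31, 227)]
top [(554, 299, 27, 126)]
```

{"api": "servo_tool", "payload": {
  "moves": [
    [[1,-30,10],[0,0,-0.2],56],
    [[2,-60,25],[0,0,-0.4],56],
    [[3,-84,45],[0,0,-0.6],56],
    [[3,-86,62],[0,-0.07,-0.6],56],
    [[3,-86,69],[0,-0.07,-0.6],56]
  ]
}}

```text
time_s: 33.25
eef_pos: [0.5474, 0.3857, 0.008]
orientation: [0.998, 0.068, -0.002, 0.001]
force: [-0.8, -1.2, -1.2]
finger_gap: 0.677
```

{"api": "servo_tool", "payload": {
  "moves": [
    [[0,0,10],[0,0,0],56],
    [[0,0,20],[0,0,0],56],
    [[0,0,28],[0,0,0],56],
    [[0,0,34],[0,0,0],56],
    [[0,0,34],[0,0,0],56]
  ]
}}

```text
time_s: 33.67
eef_pos: [0.5496, 0.3833, -0.0236]
orientation: [0.998, 0.065, -0.0, 0.001]
force: [-0.3, -0.4, -0.7]
finger_gap: 0.675
```

```bash
python3 - <<'E'
from h import *
pl((.5496,.3866,.009),7.6,0)
E
```

```text
tip [0.5496 0.3834 0.015 ] shift [ 0.4 -3.3  6. ] turn [ 0.02  0.01 -0.03] gap 59.7 F [-0.3 -0.4 -0.7] t 33.7
```

Last 6 mm, then release and move to the yellow cap. I'll pick that one with the jaws along y.

{"api": "servo_tool", "payload": {
  "moves": [
    [[0,-3,2],[0,0,0],56],
    [[0,-3,4],[0,0,0],56],
    [[0,-3,6],[0,0,0],56],
    [[0,-3,6],[0,0,0],56],
    [[0,-3,6],[0,0,0],56]
  ]
}}

```text
time_s: 34.08
eef_pos: [0.5497, 0.3877, -0.0283]
orientation: [0.998, 0.066, 0.0, 0.0]
force: [-0.8, 0.6, 0.1]
finger_gap: 0.677
```

{"api": "servo_tool", "payload": {
  "moves": [
    [[0,0,0],[0,0,0],78],
    [[0,0,0],[0,0,0],78],
    [[0,0,0],[0,0,0],78],
    [[0,0,0],[0,0,0],78],
    [[0,0,-5],[0,0,0],78]
  ]
}}

```text
time_s: 34.5
eef_pos: [0.5489, 0.3872, -0.0242]
orientation: [0.998, 0.066, -0.0, 0.001]
force: [0.2, -0.6, -0.7]
finger_gap: 0.88
```

{"api": "servo_tool", "payload": {
  "moves": [
    [[0,0,-30],[0,0,0],78],
    [[0,0,-70],[0,0,1.2],78],
    [[0,0,-100],[0,0,2.4],78],
    [[0,30,-100],[0,0,3.6],78],
    [[0,70,-100],[0,0,5],78]
  ]
}}

```text
time_s: 34.92
eef_pos: [0.5591, 0.3239, 0.0797]
orientation: [0.989, -0.15, 0.002, -0.003]
force: [1.1, -0.8, -0.1]
finger_gap: 0.892
```

```bash
python3 - <<'E'
from h import *
for c in("side","top"):
    im=capture(c); cv2.imwrite(f"pics/r2{c}.png",im[:,:,::-1]); print(c,blobs(c,im,"red",.013),blobs(c,im,"white",.012))
pl((.4775,-.131,.12),-90,0)
E
```

```text
side [(549, 382, 31, 209)] [(519, -405, 46, 1674), (717, -326, 35, 303), (477, -130, 29, 432), (471, -21, 29, 366), (479, 90, 29, 304), (734, 16, 50, 123)]
top [] [(471, -22, 30, 348), (478, -131, 30, 340), (510, -434, 45, 787), (706, -339, 28, 183)]
tip [0.5618 0.3093 0.1168] shift [ 57.2 444.5  -1.7] turn [-0.   -0.06 14.36] gap 79.1 F [ 0.  -0.7 -0.1] t 35.0
```

{"api": "servo_tool", "payload": {
  "moves": [
    [[7,40,0],[0,0,1.4],78],
    [[14,80,-10],[0,0,2.8],78],
    [[21,120,-20],[0,0,4.2],78],
    [[28,160,-20],[0,0,5.6],78],
    [[32,195,-20],[0,0,7],78]
  ]
}}

```text
time_s: 35.43
eef_pos: [0.531, 0.1194, 0.0975]
orientation: [0.895, -0.445, 0.001, -0.001]
force: [0.4, -0.0, -0.6]
finger_gap: 0.899
```

```bash
python3 - <<'E'
from h import *
pl((.4775,-.131,.12),-90,0)
E
```

```text
tip [0.5309 0.1194 0.1361] shift [167.5 193.8  16. ] turn [-0.02 -0.    7.42] gap 79.2 F [ 0.4 -0.  -0.6] t 35.4
```

{"api": "servo_tool", "payload": {
  "moves": [
    [[26,30,0],[0,0,1.4],78],
    [[52,60,0],[0,0,2.8],78],
    [[78,90,0],[0,0,4.2],78],
    [[104,120,0],[0,0,5.6],78],
    [[130,150,0],[0,0,7],76]
  ]
}}

```text
time_s: 35.85
eef_pos: [0.4903, -0.0736, 0.0969]
orientation: [0.721, -0.693, 0.0, -0.001]
force: [0.6, -0.5, 0.8]
finger_gap: 0.883
```

{"api": "servo_tool", "payload": {
  "moves": [
    [[0,0,0],[0,0,0.4],76],
    [[0,0,0],[0,0,0.4],76],
    [[0,0,0],[0,0,0.4],76],
    [[0,0,0],[0,0,0.4],76],
    [[0,0,0],[0,0,0.4],76]
  ]
}}

```text
time_s: 36.27
eef_pos: [0.4913, -0.0704, 0.0966]
orientation: [0.712, -0.703, 0.0, -0.0]
force: [-0.3, -0.5, 0.0]
finger_gap: 0.873
```

```bash
python3 - <<'E'
from h import *
pl((.4775,-.131,.03),-90,0)
E
```

```text
tip [ 0.4913 -0.0704  0.1352] shift [ 60.4  14.6 105.2] turn [-0.   -0.    0.15] gap 77.0 F [-0.3 -0.5  0. ] t 36.3
```

{"api": "servo_tool", "payload": {
  "moves": [
    [[25,6,10],[0,0,0.15],76],
    [[50,12,25],[0,0,0.15],76],
    [[60,14,50],[0,0,0.15],76],
    [[60,14,80],[0,0,0.15],76],
    [[60,14,105],[0,0,0.15],76]
  ]
}}

```text
time_s: 36.68
eef_pos: [0.4776, -0.1317, -0.0099]
orientation: [-0.706, 0.708, -0.0, -0.0]
force: [0.2, 1.2, 0.7]
finger_gap: 0.872
```

{"api": "servo_tool", "payload": {
  "moves": [
    [[0,0,4],[0,0,0],76],
    [[0,0,8],[0,0,0],76],
    [[0,0,12],[0,0,0],76],
    [[0,0,16],[0,0,0],76],
    [[0,0,16],[0,0,0],76]
  ]
}}

```text
time_s: 37.1
eef_pos: [0.4784, -0.1315, -0.0239]
orientation: [-0.706, 0.708, -0.001, 0.001]
force: [0.2, -0.7, -0.7]
finger_gap: 0.874
```

```bash
python3 - <<'E'
from h import *
pl((.4775,-.131,.0042),-90,0)
E
```

```text
tip [ 0.4784 -0.1315  0.0147] shift [-0.5  0.9 10.5] turn [-0.02  0.   -0.03] gap 77.0 F [ 0.2 -0.7 -0.7] t 37.1
```

{"api": "servo_tool", "payload": {
  "moves": [
    [[0,1,5],[0,0,0],76],
    [[0,1,10],[0,0,0],76],
    [[0,1,10],[0,0,0],76],
    [[0,1,10],[0,0,0],56],
    [[0,1,10],[0,0,0],56]
  ],
  "squeeze": 15
}}

```text
time_s: 37.52
eef_pos: [0.4767, -0.132, -0.0343]
orientation: [-0.706, 0.708, -0.0, 0.0]
force: [0.1, 0.1, -0.5]
finger_gap: 0.794
```

{"api": "servo_tool", "payload": {
  "moves": [
    [[0,0,0],[0,0,0],56],
    [[0,0,0],[0,0,0],56],
    [[0,0,0],[0,0,0],56],
    [[0,0,0],[0,0,0],56],
    [[0,0,0],[0,0,0],56]
  ]
}}

```text
time_s: 37.93
eef_pos: [0.4768, -0.132, -0.0343]
orientation: [-0.706, 0.708, -0.0, 0.0]
force: [0.1, 0.6, 1.2]
finger_gap: 0.68
```

{"api": "servo_tool", "payload": {
  "moves": [
    [[0,0,-15],[0,0,0],56],
    [[0,0,-50],[0,0,0],56],
    [[0,0,-90],[0,0,0],56],
    [[0,0,-130],[0,0,0],56],
    [[0,0,-170],[0,0,0],56]
  ]
}}

```text
time_s: 38.35
eef_pos: [0.4757, -0.1326, 0.1368]
orientation: [-0.705, 0.709, -0.0, -0.001]
force: [0.5, 1.6, 0.3]
finger_gap: 0.682
```

{"api": "servo_tool", "payload": {
  "moves": [
    [[0,0,-40],[0,0,0],56],
    [[0,0,-80],[0,0,-1.4],56],
    [[20,0,-120],[0,0,-2.8],56],
    [[50,0,-160],[0,0,-4.2],56],
    [[80,0,-180],[0,0,-5.6],56]
  ]
}}

```text
time_s: 38.77
eef_pos: [0.4775, -0.2008, 0.3097]
orientation: [0.851, -0.526, 0.002, -0.003]
force: [0.7, -1.3, -1.3]
finger_gap: 0.682
```

{"api": "servo_tool", "payload": {
  "moves": [
    [[0,0,0],[0,0,-1.4],56],
    [[0,0,0],[0,0,-2.8],56],
    [[0,0,0],[0,0,-4.2],56],
    [[0,0,0],[0,0,-5.6],56],
    [[0,0,0],[0,0,-7],56]
  ]
}}

```text
time_s: 39.18
eef_pos: [0.476, -0.2004, 0.3058]
orientation: [0.969, -0.247, -0.0, -0.0]
force: [-0.3, -0.2, 0.2]
finger_gap: 0.68
```

{"api": "servo_tool", "payload": {
  "moves": [
    [[0,0,0],[0,0,-1.4],56],
    [[0,0,0],[0,0,-2.8],56],
    [[0,0,0],[0,0,-4.2],56],
    [[0,0,0],[0,0,-5.6],56],
    [[0,0,0],[0,0,-6.2],56]
  ]
}}

```text
time_s: 39.6
eef_pos: [0.476, -0.2003, 0.3058]
orientation: [1.0, 0.021, -0.0, -0.0]
force: [-0.7, -0.5, -0.4]
finger_gap: 0.679
```

```bash
python3 - <<'E'
from h import *
C=np.array([.624,-.259,.272]);n=np.array([-.0541,.705,.7071])
pl(C+n*.09,4.4,-45)
for c in("side","top"):
    print(c,blobs(c,capture(c),"white",.012))
E
```

```text
tip [ 0.476  -0.2003  0.3444] shift [144.1  28.5  -2.7] turn [-9.01  0.16 -0.38] gap 60.0 F [-0.7 -0.5 -0.4] t 39.6
side [(519, -405, 46, 1682), (717, -326, 35, 310), (471, -22, 30, 373), (479, 90, 29, 310), (727, 8, 57, 174)]
top [(471, -22, 30, 344), (510, -434, 45, 782), (713, -338, 24, 137)]
```

{"api": "servo_tool", "payload": {
  "moves": [
    [[29,6,-10],[-1.36,0.03,-0.1],56],
    [[58,12,-10],[-2.7,0.06,-0.15],56],
    [[87,18,-10],[-4.1,0.1,-0.2],56],
    [[116,24,-10],[-5.4,0.1,-0.25],56],
    [[144,28,-5],[-6.8,0.12,-0.3],56]
  ]
}}

```text
time_s: 40.12
eef_pos: [0.6241, -0.2229, 0.3127]
orientation: [0.955, 0.03, 0.013, 0.294]
force: [0.5, 0.5, -0.1]
finger_gap: 0.686
```

{"api": "servo_tool", "payload": {
  "moves": [
    [[0,0,0],[-1.2,0,0],56],
    [[0,0,0],[-2.2,0.04,-0.1],56],
    [[0,0,0],[-2.2,0.04,-0.1],56],
    [[0,0,0],[-2.2,0.04,-0.1],56],
    [[0,0,0],[-2.2,0.04,-0.1],56]
  ]
}}

```text
time_s: 40.53
eef_pos: [0.6208, -0.2245, 0.312]
orientation: [0.924, 0.032, 0.014, 0.382]
force: [0.1, -0.9, -0.1]
finger_gap: 0.682
```

```bash
cat >> h.py <<'E'
def load(h=0):
    C=np.array([.624,-.259,.272]);n=np.array([-.0541,.705,.7071]);pl(C+n*(h-.0035),4.4,-45)
E
python3 -c "
from h import *
load()"
```

```text
tip [ 0.6189 -0.1974  0.3394] shift [ 0.9 -3.7 94.9] turn [-0.02  0.04 -0.06] gap 60.4 F [ 0.1 -0.9 -0.1] t 40.5
```

{"api": "servo_tool", "payload": {
  "moves": [
    [[0,-3,25],[0,0,0],56],
    [[0,-3,50],[0,0,0],56],
    [[0,-3,70],[0,0,0],56],
    [[0,-3,82],[0,0,0],56],
    [[0,-3,85],[0,0,0],56]
  ]
}}

```text
time_s: 40.95
eef_pos: [0.6231, -0.285, 0.249]
orientation: [0.924, 0.03, 0.013, 0.382]
force: [-0.5, -1.1, -0.6]
finger_gap: 0.682
```

{"api": "servo_tool", "payload": {
  "moves": [
    [[0,0,1],[0,0,0],56],
    [[0,0,2],[0,0,0],56],
    [[0,0,3],[0,0,0],56],
    [[0,0,4],[0,0,0],56],
    [[0,0,4],[0,0,0],56]
  ]
}}

```text
time_s: 41.37
eef_pos: [0.6262, -0.2829, 0.2463]
orientation: [0.923, 0.034, 0.014, 0.382]
force: [-0.7, -0.3, 0.5]
finger_gap: 0.682
```

```bash
python3 -c "
from h import *
load()"
```

```text
tip [ 0.6242 -0.2557  0.2736] shift [-0.4  1.2  6.9] turn [-0.    0.02 -0.02] gap 60.3 F [-0.7 -0.3  0.5] t 41.4
```

{"api": "servo_tool", "payload": {
  "moves": [
    [[0,1,1.5],[0,0,0],56],
    [[0,1,3],[0,0,0],56],
    [[0,1,4.5],[0,0,0],56],
    [[0,1,6.2],[0,0,0],56],
    [[0,1,6.2],[0,0,0],56]
  ]
}}

```text
time_s: 41.78
eef_pos: [0.6261, -0.2885, 0.2423]
orientation: [0.923, 0.034, 0.014, 0.382]
force: [-0.7, 1.6, 0.7]
finger_gap: 0.679
```

{"api": "servo_tool", "payload": {
  "moves": [
    [[0,0,0],[0,0,0],80],
    [[0,0,0],[0,0,0],80],
    [[0,0,0],[0,0,0],80],
    [[0,0,0],[0,0,0],80],
    [[0,0,0],[0,0,0],80]
  ]
}}

```text
time_s: 42.2
eef_pos: [0.6259, -0.2888, 0.2422]
orientation: [0.923, 0.034, 0.014, 0.382]
force: [-1.1, 0.1, -0.2]
finger_gap: 0.9
```

{"api": "servo_tool", "payload": {
  "moves": [
    [[0,0,-20],[0,0,0],80],
    [[0,0,-50],[0,0,0],80],
    [[0,0,-80],[0,0,0],80],
    [[0,0,-110],[0,0,0],80],
    [[0,0,-130],[0,0,0],80]
  ]
}}

```text
time_s: 42.62
eef_pos: [0.6203, -0.1948, 0.336]
orientation: [0.923, 0.035, 0.015, 0.382]
force: [1.1, 0.5, -0.4]
finger_gap: 0.917
```

{"api": "servo_tool", "payload": {
  "moves": [
    [[0,-40,-3],[1.36,0,0],80],
    [[0,-80,-6],[2.7,0,0],80],
    [[1,-120,-9],[4.1,0,0],80],
    [[1,-160,-12],[5.4,0,0],80],
    [[1,-200,-15],[6.8,0,0],78]
  ]
}}

```text
time_s: 43.03
eef_pos: [0.61, -0.0428, 0.2035]
orientation: [0.995, 0.037, 0.004, 0.093]
force: [0.1, -0.4, -0.7]
finger_gap: 0.906
```

```bash
python3 - <<'E'
from h import *
for c in("side","top"):
    im=capture(c); cv2.imwrite(f"pics/y1{c}.png",im[:,:,::-1]); print(c,"yellow",blobs(c,im,"yellow",.03),"white",blobs(c,im,"white",.03))
pl((.5995,.045,.12),4.4,0)
E
```

```text
side yellow [(601, 36, 30, 297)] white [(513, -412, 45, 1677), (707, -334, 34, 303), (474, 74, 29, 307), (723, 0, 50, 126)]
top yellow [] white [(507, -430, 44, 791), (542, 22, 32, 249), (702, -336, 28, 191)]
tip [ 0.607  -0.0389  0.2393] shift [  -1.  -112.5  100.6] turn [ 2.17  0.05 -0.07] gap 79.3 F [ 0.5 -1.2  0.8] t 43.1
```

{"api": "servo_tool", "payload": {
  "moves": [
    [[0,-30,15],[1,0,0],78],
    [[-1,-60,35],[2.2,0.05,0],78],
    [[-1,-90,55],[2.2,0.05,0],78],
    [[-1,-108,75],[2.2,0.05,0],78],
    [[-1,-108,95],[2.2,0.05,0],78]
  ]
}}

```text
time_s: 43.55
eef_pos: [0.6014, 0.0466, 0.0883]
orientation: [0.999, 0.04, 0.001, 0.0]
force: [-0.7, 1.5, -1.6]
finger_gap: 0.895
```

{"api": "servo_tool", "payload": {
  "moves": [
    [[0,0,20],[0,0,0],76],
    [[0,0,40],[0,0,0],76],
    [[0,0,60],[0,0,0],76],
    [[0,0,75],[0,0,0],76],
    [[0,0,75],[0,0,0],76]
  ]
}}

```text
time_s: 43.97
eef_pos: [0.5998, 0.0418, 0.0118]
orientation: [0.999, 0.037, -0.001, 0.002]
force: [-1.5, -0.2, 0.1]
finger_gap: 0.875
```

```bash
python3 - <<'E'
from h import *
pl((.6005,.0405,.0245),4.4,0)
print(blobs("side",capture("side"),"yellow",.03))
E
```

```text
tip [0.5998 0.0419 0.0504] shift [ 0.7  1.2 25.9] turn [ 0.04  0.02 -0.02] gap 77.1 F [-1.5 -0.2  0.1] t 44.0
[(601, 36, 30, 300)]
```

{"api": "servo_tool", "payload": {
  "moves": [
    [[0,1,10],[0,0,0],74],
    [[1,1,20],[0,0,0],74],
    [[1,1,26],[0,0,0],74],
    [[1,1,26],[0,0,0],74],
    [[1,1,26],[0,0,0],56]
  ],
  "squeeze": 15
}}

```text
time_s: 44.43
eef_pos: [0.6029, 0.0413, -0.0117]
orientation: [0.999, 0.037, 0.002, -0.0]
force: [0.4, 0.3, 0.3]
finger_gap: 0.825
```

{"api": "servo_tool", "payload": {
  "moves": [
    [[0,0,0],[0,0,0],56],
    [[0,0,0],[0,0,0],56],
    [[0,0,0],[0,0,0],56],
    [[0,0,0],[0,0,0],56],
    [[0,0,0],[0,0,0],56]
  ]
}}

```text
time_s: 44.85
eef_pos: [0.6035, 0.0414, -0.011]
orientation: [0.999, 0.037, 0.002, -0.0]
force: [0.3, -0.4, 2.0]
finger_gap: 0.672
```

{"api": "servo_tool", "payload": {
  "moves": [
    [[0,0,-15],[0,0,0],56],
    [[0,0,-40],[0,0,0],56],
    [[0,0,-70],[0,0,0],56],
    [[-1,-20,-90],[0,0,0],56],
    [[-4,-60,-95],[0,0,0],56]
  ]
}}

```text
time_s: 45.27
eef_pos: [0.5982, 0.0942, 0.0893]
orientation: [0.999, 0.031, 0.006, 0.001]
force: [1.3, 0.4, -0.8]
finger_gap: 0.667
```

{"api": "servo_tool", "payload": {
  "moves": [
    [[-3,-40,0],[0,0,0],56],
    [[-6,-80,0],[0,0,-0.2],56],
    [[-9,-120,0],[0,0,-0.4],56],
    [[-12,-160,0],[0,0,-0.6],56],
    [[-15,-200,0],[0,0,-0.6],56]
  ]
}}

```text
time_s: 45.68
eef_pos: [0.5643, 0.3013, 0.0849]
orientation: [0.998, 0.063, 0.002, -0.001]
force: [1.5, -0.6, -0.7]
finger_gap: 0.672
```

{"api": "servo_tool", "payload": {
  "moves": [
    [[0,0,15],[0,0,0],56],
    [[0,0,30],[0,0,0],56],
    [[0,0,45],[0,0,0],56],
    [[0,0,60],[0,0,0],56],
    [[0,0,60],[0,0,0],56]
  ]
}}

```text
time_s: 46.1
eef_pos: [0.5629, 0.2976, 0.0205]
orientation: [0.998, 0.062, -0.0, 0.001]
force: [-0.7, -0.5, -1.0]
finger_gap: 0.671
```

```bash
python3 - <<'E'
from h import *
pl((.5612,.2994,.009),7.6,0)
for c in("side","top"):
    im=capture(c); print(c,blobs(c,im,"yellow",.06),blobs(c,im,"red",.013))
E
```

```text
tip [0.5629 0.2977 0.0591] shift [-1.4 -2.2 50.1] turn [ 0.03  0.01 -0.09] gap 59.4 F [-0.7 -0.5 -1. ] t 46.1
side [(563, 294, 31, 221)] []
top [(366, 140, 34, 288)] []
```

{"api": "servo_tool", "payload": {
  "moves": [
    [[-1,-2,12],[0,0,0],56],
    [[-1,-2,24],[0,0,0],56],
    [[-1,-2,34],[0,0,0],56],
    [[-1,-2,40],[0,0,0],56],
    [[-1,-2,40],[0,0,0],56]
  ]
}}

```text
time_s: 46.62
eef_pos: [0.5624, 0.3004, -0.0187]
orientation: [0.998, 0.063, 0.0, 0.001]
force: [0.3, 0.3, -0.8]
finger_gap: 0.67
```

```bash
python3 - <<'E'
from h import *
pl((.5612,.2994,.0115),7.6,0)
E
```

```text
tip [0.5624 0.3004 0.0199] shift [-1.4  0.8  8.4] turn [ 0.02 -0.01 -0.08] gap 59.3 F [ 0.3  0.3 -0.8] t 46.6
```

{"api": "servo_tool", "payload": {
  "moves": [
    [[-1,0,3],[0,0,0],56],
    [[-1,0,6],[0,0,0],56],
    [[-1,0,8.4],[0,0,0],56],
    [[-1,0,8.4],[0,0,0],56],
    [[-1,0,8.4],[0,0,0],56]
  ]
}}

```text
time_s: 47.03
eef_pos: [0.563, 0.3011, -0.0247]
orientation: [0.998, 0.063, 0.002, -0.0]
force: [1.0, 1.2, 0.0]
finger_gap: 0.671
```

{"api": "servo_tool", "payload": {
  "moves": [
    [[0,0,0],[0,0,0],78],
    [[0,0,0],[0,0,0],78],
    [[0,0,0],[0,0,0],78],
    [[0,0,0],[0,0,0],78],
    [[0,0,-5],[0,0,0],78]
  ]
}}

```text
time_s: 47.45
eef_pos: [0.5622, 0.3008, -0.0205]
orientation: [0.998, 0.063, 0.001, 0.0]
force: [-0.4, -0.8, 1.0]
finger_gap: 0.88
```

{"api": "servo_tool", "payload": {
  "moves": [
    [[0,0,-40],[0,0,0],78],
    [[0,0,-80],[0,0,1.2],78],
    [[-10,10,-110],[0,0,2.4],78],
    [[-20,40,-120],[0,0,3.6],78],
    [[-30,80,-120],[0,0,5],78]
  ]
}}

```text
time_s: 47.87
eef_pos: [0.5445, 0.2217, 0.1038]
orientation: [0.988, -0.154, 0.004, -0.003]
force: [0.4, -1.5, -0.5]
finger_gap: 0.894
```

```bash
python3 - <<'E'
from h import *
for c in("side","top"):
    im=capture(c); print(c,blobs(c,im,"yellow",.013),blobs(c,im,"red",.013),blobs(c,im,"white",.012))
pl((.4705,-.0215,.12),-90,0)
E
```

```text
side [(562, 296, 31, 233)] [(548, 396, 31, 202)] [(519, -405, 46, 1675), (716, -326, 35, 302), (471, -21, 29, 366), (479, 90, 29, 306), (734, 16, 50, 125)]
top [] [(546, 417, 30, 338)] [(471, -22, 30, 347), (510, -434, 45, 785), (707, -339, 28, 180)]
tip [0.5433 0.2095 0.1402] shift [  4.  242.2  20.1] turn [-0.04 -0.04 14.3 ] gap 78.6 F [ 0.1 -0.  -1.4] t 48.0
```

The red cap on the pad is sliding: y was .396, then .417 one frame later. This looks like the announced knock. I'll re-measure it on the way to the blue cap.

{"api": "servo_tool", "payload": {
  "moves": [
    [[0,30,0],[0,0,1.4],78],
    [[0,65,0],[0,0,2.8],78],
    [[0,100,0],[0,0,4.2],78],
    [[0,135,0],[0,0,5.6],78],
    [[0,170,0],[0,0,7],76]
  ]
}}

```text
time_s: 48.38
eef_pos: [0.49, 0.0542, 0.0994]
orientation: [0.894, -0.447, 0.001, -0.001]
force: [-0.2, -0.5, 1.0]
finger_gap: 0.885
```

```bash
python3 - <<'E'
from h import *
for c in("side","top"):
    im=capture(c); cv2.imwrite(f"pics/k{c}.png",im[:,:,::-1]);print(c,blobs(c,im,"red",.009),blobs(c,im,"yellow",.013),blobs(c,im,"white",.012))
for z in(.009,):
    for d in((.547,.417),): 
        v=np.array(d)-[.488,.329];a=np.radians(7.6);print(v@[np.cos(a),np.sin(a)],v@[-np.sin(a),np.cos(a)])
pl((.4705,-.0215,.10),-90,0)
E
```

```text
side [] [] [(519, -405, 46, 1679), (717, -326, 35, 309), (479, 90, 29, 305), (727, 14, 57, 166)]
top [(546, 427, 30, 317)] [(363, 154, 26, 133), (564, 298, 30, 332)] [(510, -434, 45, 782), (707, -339, 28, 177)]
0.07012027921746777 0.0794238405169654
tip [0.4891 0.0498 0.1382] shift [46.3 57.7 38. ] turn [-0.03  0.03  7.31] gap 77.2 F [-0.3  0.4 -0.2] t 48.5
```

{"api": "servo_tool", "payload": {
  "moves": [
    [[10,12,0],[0,0,1.4],76],
    [[20,24,0],[0,0,2.8],76],
    [[30,36,0],[0,0,4.2],76],
    [[40,48,0],[0,0,5.6],76],
    [[46,56,0],[0,0,7],76]
  ]
}}

```text
time_s: 48.9
eef_pos: [0.4738, -0.016, 0.0999]
orientation: [0.718, -0.696, 0.001, -0.002]
force: [-0.7, -0.4, 0.0]
finger_gap: 0.875
```

{"api": "servo_tool", "payload": {
  "moves": [
    [[0,0,15],[0,0,0.35],76],
    [[0,0,35],[0,0,0.35],76],
    [[0,0,55],[0,0,0.35],76],
    [[0,0,75],[0,0,0.35],76],
    [[0,0,85],[0,0,0.35],76]
  ]
}}

```text
time_s: 49.32
eef_pos: [0.473, -0.0145, 0.0127]
orientation: [0.71, -0.704, 0.001, -0.0]
force: [-0.7, 1.0, 0.2]
finger_gap: 0.874
```

```bash
python3 - <<'E'
from h import *
for c in("side","top"):
    im=capture(c); print(c,blobs(c,im,"red",.013),blobs(c,im,"white",.012))
pl((.4705,-.0215,.004),-90,0)
E
```

```text
side [(543, 427, 30, 161)] [(519, -405, 46, 1679), (717, -326, 35, 309), (727, 8, 57, 165)]
top [(545, 426, 30, 320)] [(510, -434, 45, 780), (707, -339, 28, 180)]
tip [ 0.4727 -0.0149  0.0518] shift [ 6.4  2.2 47.8] turn [-0.   -0.02  0.09] gap 76.9 F [ 0.4 -0.7 -0.5] t 49.4
```

Red has settled flat at (.545,.4265), overhanging the pad edge. I'll put it back later. Blue now.

{"api": "servo_tool", "payload": {
  "moves": [
    [[6,2,10],[0,0,0.1],76],
    [[6,2,20],[0,0,0.1],76],
    [[6,2,30],[0,0,0.1],76],
    [[6,2,38],[0,0,0.1],76],
    [[6,2,38],[0,0,0.1],76]
  ]
}}

```text
time_s: 49.83
eef_pos: [0.4721, -0.0202, -0.0237]
orientation: [-0.707, 0.707, -0.001, 0.001]
force: [-0.8, -0.2, 0.6]
finger_gap: 0.876
```

```bash
python3 - <<'E'
from h import *
pl((.4705,-.0215,.004),-90,0)
E
```

```text
tip [ 0.472  -0.0202  0.0149] shift [ 1.3  1.6 10.8] turn [-0.03  0.   -0.  ] gap 77.2 F [-0.8 -0.2  0.6] t 49.8
```

{"api": "servo_tool", "payload": {
  "moves": [
    [[1,1,5],[0,0,0],76],
    [[1,1,10],[0,0,0],76],
    [[1,1,10],[0,0,0],76],
    [[1,1,10],[0,0,0],56],
    [[1,1,10],[0,0,0],56]
  ],
  "squeeze": 15
}}

```text
time_s: 50.25
eef_pos: [0.4718, -0.0214, -0.0331]
orientation: [-0.707, 0.707, -0.001, 0.002]
force: [0.7, -0.2, -0.1]
finger_gap: 0.794
```

{"api": "servo_tool", "payload": {
  "moves": [
    [[0,0,0],[0,0,0],56],
    [[0,0,0],[0,0,0],56],
    [[0,0,0],[0,0,0],56],
    [[0,0,0],[0,0,0],56],
    [[0,0,0],[0,0,0],56]
  ]
}}

```text
time_s: 50.67
eef_pos: [0.4718, -0.0214, -0.0331]
orientation: [-0.707, 0.707, -0.001, 0.002]
force: [-0.8, 0.6, 2.7]
finger_gap: 0.677
```

{"api": "servo_tool", "payload": {
  "moves": [
    [[0,0,-15],[0,0,0],56],
    [[0,0,-50],[0,0,0],56],
    [[0,0,-90],[0,0,0],56],
    [[0,0,-130],[0,0,0],56],
    [[0,0,-170],[0,0,0],56]
  ]
}}

```text
time_s: 51.08
eef_pos: [0.4704, -0.0225, 0.1378]
orientation: [-0.706, 0.708, -0.001, 0.001]
force: [1.0, 2.1, -2.4]
finger_gap: 0.685
```

{"api": "servo_tool", "payload": {
  "moves": [
    [[0,0,-40],[0,0,0],56],
    [[0,0,-80],[0,0,0],56],
    [[10,0,-120],[0,0,0],56],
    [[30,0,-150],[0,0,-1.4],56],
    [[60,0,-175],[0,0,-2.8],56]
  ]
}}

```text
time_s: 51.5
eef_pos: [0.4707, -0.0797, 0.3141]
orientation: [0.791, -0.612, 0.002, -0.003]
force: [1.2, 0.1, -1.2]
finger_gap: 0.676
```

```bash
python3 - <<'E'
from h import *
pl((.476,-.20,.345),4.4,0)
E
```

```text
tip [ 0.4705 -0.0798  0.3527] shift [117.7  25.2   7.4] turn [ -0.07  -0.05 -15.96] gap 59.8 F [ 1.2  0.1 -1.2] t 51.5
```

{"api": "servo_tool", "payload": {
  "moves": [
    [[24,5,0],[0,0,-1.4],56],
    [[48,10,0],[0,0,-2.8],56],
    [[72,15,0],[0,0,-4.2],56],
    [[95,20,0],[0,0,-5.6],56],
    [[118,25,5],[0,0,-7],56]
  ]
}}

```text
time_s: 51.92
eef_pos: [0.4745, -0.1928, 0.3103]
orientation: [0.93, -0.367, 0.003, -0.004]
force: [0.5, -0.0, 1.5]
finger_gap: 0.674
```

{"api": "servo_tool", "payload": {
  "moves": [
    [[0,0,0],[0,0,-1.4],56],
    [[0,0,0],[0,0,-2.8],56],
    [[0,0,0],[0,0,-4.2],56],
    [[0,0,0],[0,0,-5.6],56],
    [[0,0,0],[0,0,-7],56]
  ]
}}

```text
time_s: 52.33
eef_pos: [0.4733, -0.1932, 0.3089]
orientation: [0.997, -0.072, 0.001, -0.001]
force: [0.1, 0.2, 0.1]
finger_gap: 0.679
```

{"api": "servo_tool", "payload": {
  "moves": [
    [[0,0,0],[0,0,-1.4],56],
    [[0,0,0],[0,0,-1.9],56],
    [[0,0,0],[0,0,-1.9],56],
    [[0,0,0],[0,0,-1.9],56],
    [[0,0,0],[0,0,-1.9],56]
  ]
}}

```text
time_s: 52.75
eef_pos: [0.4735, -0.193, 0.3091]
orientation: [1.0, 0.007, 0.002, -0.0]
force: [0.2, 0.2, -0.4]
finger_gap: 0.68
```

```bash
python3 -c "
from h import *
load(.09)"
```

```text
tip [ 0.4734 -0.193   0.3477] shift [147.4  34.4   3.7] turn [-9.    0.24 -0.69] gap 60.1 F [ 0.2  0.2 -0.4] t 52.8
```

{"api": "servo_tool", "payload": {
  "moves": [
    [[29,7,-10],[-1.36,0.04,-0.1],56],
    [[58,14,-10],[-2.7,0.07,-0.2],56],
    [[87,21,-10],[-4.1,0.11,-0.3],56],
    [[117,28,-10],[-5.4,0.14,-0.4],56],
    [[147,34,-5],[-6.8,0.18,-0.52],56]
  ]
}}

```text
time_s: 53.17
eef_pos: [0.6242, -0.2242, 0.3162]
orientation: [0.955, 0.03, 0.014, 0.295]
force: [0.1, -0.3, 0.1]
finger_gap: 0.68
```

{"api": "servo_tool", "payload": {
  "moves": [
    [[0,0,0],[-1.2,0,-0.1],56],
    [[0,0,0],[-2.2,0.06,-0.17],56],
    [[0,0,0],[-2.2,0.06,-0.17],56],
    [[0,0,0],[-2.2,0.06,-0.17],56],
    [[0,0,0],[-2.2,0.06,-0.17],56]
  ]
}}

```text
time_s: 53.58
eef_pos: [0.6208, -0.226, 0.3157]
orientation: [0.924, 0.035, 0.015, 0.381]
force: [-0.0, -0.9, -0.7]
finger_gap: 0.683
```

```bash
python3 -c "
from h import *
load(.01);load()"
```

```text
tip [ 0.6187 -0.1988  0.3431] shift [ 0.6 -7.3 86.5] turn [-0.02 -0.01 -0.02] gap 60.5 F [-0.  -0.9 -0.7] t 53.6
tip [ 0.6187 -0.1988  0.3431] shift [ 0.6 -7.3 96.5] turn [-0.02 -0.01 -0.02] gap 60.5 F [-0.  -0.9 -0.7] t 53.6
```

{"api": "servo_tool", "payload": {
  "moves": [
    [[0,-7,25],[0,0,0],56],
    [[0,-7,50],[0,0,0],56],
    [[0,-7,70],[0,0,0],56],
    [[0,-7,82],[0,0,0],56],
    [[0,-7,86],[0,0,0],56]
  ]
}}

```text
time_s: 54.0
eef_pos: [0.6235, -0.2842, 0.2493]
orientation: [0.924, 0.033, 0.014, 0.382]
force: [0.1, -0.2, 0.0]
finger_gap: 0.684
```

{"api": "servo_tool", "payload": {
  "moves": [
    [[0,0,1],[0,0,0],56],
    [[0,0,2],[0,0,0],56],
    [[0,0,3],[0,0,0],56],
    [[0,0,4],[0,0,0],56],
    [[0,0,4],[0,0,0],56]
  ]
}}

```text
time_s: 54.42
eef_pos: [0.6264, -0.2824, 0.2464]
orientation: [0.923, 0.037, 0.015, 0.382]
force: [-0.7, -0.2, -0.5]
finger_gap: 0.678
```

```bash
python3 -c "
from h import *
load()"
```

```text
tip [ 0.6242 -0.2552  0.2737] shift [-0.6  1.5  7.4] turn [-0.   -0.02  0.02] gap 60.0 F [-0.7 -0.2 -0.5] t 54.4
```

{"api": "servo_tool", "payload": {
  "moves": [
    [[0,1,1.5],[0,0,0],56],
    [[0,1,3],[0,0,0],56],
    [[0,1,4.5],[0,0,0],56],
    [[0,1,6.5],[0,0,0],56],
    [[0,1,6.5],[0,0,0],56]
  ]
}}

```text
time_s: 54.83
eef_pos: [0.6265, -0.2877, 0.2427]
orientation: [0.923, 0.036, 0.015, 0.382]
force: [-2.6, 4.3, 4.0]
finger_gap: 0.682
```

{"api": "servo_tool", "payload": {
  "moves": [
    [[0,0,0],[0,0,0],80],
    [[0,0,0],[0,0,0],80],
    [[0,0,0],[0,0,0],80],
    [[0,0,0],[0,0,0],80],
    [[0,0,0],[0,0,0],80]
  ]
}}

```text
time_s: 55.25
eef_pos: [0.6259, -0.2886, 0.2421]
orientation: [0.923, 0.036, 0.015, 0.382]
force: [0.4, 0.1, -0.0]
finger_gap: 0.901
```

{"api": "servo_tool", "payload": {
  "moves": [
    [[0,0,-20],[0,0,0],80],
    [[0,0,-50],[0,0,0],80],
    [[0,0,-80],[0,0,0],80],
    [[0,0,-110],[0,0,0],80],
    [[0,0,-130],[0,0,0],80]
  ]
}}

```text
time_s: 55.67
eef_pos: [0.6199, -0.1947, 0.3359]
orientation: [0.923, 0.037, 0.016, 0.382]
force: [0.1, -0.1, -1.0]
finger_gap: 0.918
```

{"api": "servo_tool", "payload": {
  "moves": [
    [[0,-40,-3],[1.36,0,0],80],
    [[0,-80,-6],[2.7,0,0],80],
    [[1,-120,-9],[4.1,0,0],80],
    [[1,-160,-12],[5.4,0,0],80],
    [[1,-200,-15],[6.8,0,0],78]
  ]
}}

```text
time_s: 56.08
eef_pos: [0.6089, -0.0427, 0.2035]
orientation: [0.995, 0.04, 0.005, 0.093]
force: [-1.0, -0.4, -0.9]
finger_gap: 0.908
```

```bash
python3 - <<'E'
from h import *
for c in("side","top"):
    im=capture(c); print(c,"blue",blobs(c,im,"blue",.03),"white",blobs(c,im,"white",.03))
pl((.5995,.045,.12),4.4,0)
E
```

```text
side blue [(600, 32, 29, 202)] white [(513, -412, 45, 1677), (707, -334, 34, 303), (474, 74, 29, 307), (723, 0, 50, 131)]
top blue [] white [(507, -430, 44, 791), (543, 23, 32, 241), (702, -336, 28, 194)]
tip [ 0.6058 -0.0388  0.2392] shift [   0.5 -112.2  100.6] turn [ 2.17  0.04 -0.01] gap 79.5 F [-0.6 -0.1  0.8] t 56.2
```

{"api": "servo_tool", "payload": {
  "moves": [
    [[0,-30,15],[1,0,0],78],
    [[0,-60,35],[2.2,0.05,0],78],
    [[0,-90,55],[2.2,0.05,0],78],
    [[0,-108,75],[2.2,0.05,0],78],
    [[0,-108,95],[2.2,0.05,0],78]
  ]
}}

```text
time_s: 56.6
eef_pos: [0.6009, 0.0467, 0.0882]
orientation: [0.999, 0.042, 0.002, 0.0]
force: [-0.8, 1.5, -0.4]
finger_gap: 0.9
```

{"api": "servo_tool", "payload": {
  "moves": [
    [[0,0,20],[0,0,0],76],
    [[0,0,40],[0,0,0],76],
    [[0,0,60],[0,0,0],76],
    [[0,0,80],[0,0,0],76],
    [[0,0,80],[0,0,0],76]
  ]
}}

```text
time_s: 57.02
eef_pos: [0.5987, 0.0417, 0.0063]
orientation: [0.999, 0.04, -0.001, 0.002]
force: [-1.5, 0.6, 0.4]
finger_gap: 0.874
```

```bash
python3 - <<'E'
from h import *
print(blobs("side",capture("side"),"blue",.03))
pl((.6005,.0405,.0245),4.4,0)
E
```

```text
[(600, 32, 28, 140)]
tip [0.6001 0.0419 0.0469] shift [ 0.3  1.2 22.4] turn [ 0.04 -0.    0.04] gap 77.0 F [0.2 0.2 0.7] t 57.1
```

{"api": "servo_tool", "payload": {
  "moves": [
    [[0,3,10],[0,0,0],74],
    [[0,3,20],[0,0,0],74],
    [[0,3,23],[0,0,0],74],
    [[0,3,23],[0,0,0],74],
    [[0,3,23],[0,0,0],74]
  ],
  "squeeze": 15
}}

```text
time_s: 57.48
eef_pos: [0.602, 0.0395, -0.0133]
orientation: [0.999, 0.039, 0.002, -0.0]
force: [0.4, 0.6, 0.3]
finger_gap: 0.848
```

```bash
python3 - <<'E'
from h import *
pl((.6005,.0385,.0245),4.4,0)
E
```

```text
tip [0.6018 0.0395 0.0253] shift [-1.6  0.9  0.8] turn [ 0.   -0.05  0.02] gap 74.7 F [0.4 0.6 0.3] t 57.5
```

{"api": "servo_tool", "payload": {
  "moves": [
    [[0,0,0.5],[0,0,0],56],
    [[0,0,0.5],[0,0,0],56],
    [[0,0,0.5],[0,0,0],56],
    [[0,0,0.5],[0,0,0],56],
    [[0,0,0.5],[0,0,0],56]
  ]
}}

```text
time_s: 57.9
eef_pos: [0.6021, 0.0397, -0.0136]
orientation: [0.999, 0.039, 0.002, -0.0]
force: [0.1, -0.5, 1.6]
finger_gap: 0.68
```

{"api": "servo_tool", "payload": {
  "moves": [
    [[0,0,0],[0,0,0],56],
    [[0,0,-20],[0,0,0],56],
    [[0,0,-50],[0,0,0],56],
    [[-5,-10,-80],[0,0,0],56],
    [[-20,-40,-95],[0,0,0],56]
  ]
}}

```text
time_s: 58.32
eef_pos: [0.582, 0.0721, 0.0848]
orientation: [0.999, 0.035, 0.005, 0.001]
force: [1.0, -0.3, -0.2]
finger_gap: 0.675
```

{"api": "servo_tool", "payload": {
  "moves": [
    [[-14,-30,0],[0,0,0],56],
    [[-28,-60,0],[0,0,-0.2],56],
    [[-42,-90,0],[0,0,-0.4],56],
    [[-56,-120,0],[0,0,-0.6],56],
    [[-70,-150,0],[0,0,-0.6],56]
  ]
}}

```text
time_s: 58.73
eef_pos: [0.4958, 0.2232, 0.0808]
orientation: [0.998, 0.066, 0.002, -0.0]
force: [0.3, 0.9, -0.8]
finger_gap: 0.679
```

{"api": "servo_tool", "payload": {
  "moves": [
    [[-14,-30,0],[0,0,0],56],
    [[-28,-60,0],[0,0,0],56],
    [[-42,-90,0],[0,0,0],56],
    [[-56,-120,0],[0,0,0],56],
    [[-62,-152,0],[0,0,0],56]
  ]
}}

```text
time_s: 59.15
eef_pos: [0.4132, 0.3654, 0.0803]
orientation: [0.998, 0.066, 0.001, -0.0]
force: [0.4, -0.1, 0.2]
finger_gap: 0.678
```

```bash
python3 - <<'E'
from h import *
pl((.4148,.3676,.01),7.6,0)
for c in("side","top"):
    im=capture(c); print(c,blobs(c,im,"blue",.12),blobs(c,im,"red",.013),blobs(c,im,"yellow",.013))
E
```

```text
tip [0.4131 0.3654 0.1189] shift [  1.6  -1.9 108.9] turn [-0.01 -0.03 -0.01] gap 59.9 F [ 0.4 -0.1  0.2] t 59.1
side [(414, 362, 30, 218)] [(543, 423, 29, 158)] [(562, 296, 31, 233)]
top [(413, 364, 29, 233)] [(547, 425, 29, 170)] [(367, 145, 35, 283), (563, 298, 30, 331)]
```

{"api": "servo_tool", "payload": {
  "moves": [
    [[2,-2,25],[0,0,0],56],
    [[2,-2,50],[0,0,0],56],
    [[2,-2,75],[0,0,0],56],
    [[2,-2,92],[0,0,0],56],
    [[2,-2,98],[0,0,0],56]
  ]
}}

```text
time_s: 59.67
eef_pos: [0.4161, 0.3646, -0.0204]
orientation: [0.998, 0.065, 0.001, 0.002]
force: [-0.1, -1.3, -0.9]
finger_gap: 0.682
```

{"api": "servo_tool", "payload": {
  "moves": [
    [[0,0,1],[0,0,0],56],
    [[0,0,2],[0,0,0],56],
    [[0,0,2],[0,0,0],56],
    [[0,0,2],[0,0,0],56],
    [[0,0,2],[0,0,0],56]
  ]
}}

```text
time_s: 60.08
eef_pos: [0.4183, 0.3676, -0.0184]
orientation: [0.998, 0.065, 0.003, -0.001]
force: [1.5, -0.7, 0.1]
finger_gap: 0.68
```

```bash
python3 - <<'E'
from h import *
pl((.4148,.3676,.0095),7.6,0)
E
```

```text
tip [0.4181 0.3675 0.0202] shift [-3.5 -0.5 10.6] turn [-0.02 -0.06 -0.02] gap 60.1 F [ 1.5 -0.7  0.1] t 60.1
```

Lower and release blue, then head to the displaced red cap at about (.545,.426).

{"api": "servo_tool", "payload": {
  "moves": [
    [[-3,0,3],[0,0,0],56],
    [[-3,0,6],[0,0,0],56],
    [[-3,0,9],[0,0,0],56],
    [[-3,0,10.5],[0,0,0],56],
    [[-3,0,10.5],[0,0,0],56]
  ]
}}

```text
time_s: 60.5
eef_pos: [0.4144, 0.3664, -0.0302]
orientation: [0.998, 0.065, 0.002, -0.0]
force: [-1.1, 0.6, 0.8]
finger_gap: 0.68
```

{"api": "servo_tool", "payload": {
  "moves": [
    [[0,0,0],[0,0,0],76],
    [[0,0,0],[0,0,0],76],
    [[0,0,0],[0,0,0],76],
    [[0,0,0],[0,0,0],76],
    [[0,0,-5],[0,0,0],76]
  ]
}}

```text
time_s: 60.92
eef_pos: [0.4142, 0.3658, -0.0258]
orientation: [0.998, 0.065, 0.002, 0.001]
force: [-1.3, 0.3, -0.1]
finger_gap: 0.86
```

{"api": "servo_tool", "payload": {
  "moves": [
    [[0,0,-30],[0,0,0],76],
    [[0,0,-60],[0,0,0],76],
    [[40,-12,-60],[0,0,0],76],
    [[80,-24,-60],[0,0,0],76],
    [[115,-38,-60],[0,0,0],76]
  ]
}}

```text
time_s: 61.33
eef_pos: [0.5254, 0.4209, 0.0378]
orientation: [0.998, 0.066, 0.003, -0.002]
force: [0.4, -0.2, 0.5]
finger_gap: 0.876
```

```bash
python3 - <<'E'
from h import *
pl((.545,.4255,.0082),7.6,0)
for c in("side","top"):
    im=capture(c); print(c,blobs(c,im,"blue",.013),blobs(c,im,"red",.013),blobs(c,im,"yellow",.013))
E
```

```text
tip [0.5252 0.4207 0.0764] shift [19.6 -1.8 68.3] turn [-0.04 -0.08 -0.01] gap 77.2 F [ 0.4 -0.2  0.5] t 61.3
side [(414, 359, 30, 218)] [(543, 423, 29, 155)] [(562, 296, 31, 233)]
top [(415, 359, 30, 348)] [(544, 426, 31, 284)] [(368, 146, 35, 292), (564, 298, 30, 332)]
```

{"api": "servo_tool", "payload": {
  "moves": [
    [[10,-1,10],[0,0,0],76],
    [[19,-2,20],[0,0,0],76],
    [[19,-2,35],[0,0,0],76],
    [[19,-2,50],[0,0,0],76],
    [[19,-2,57],[0,0,0],76]
  ]
}}

```text
time_s: 61.85
eef_pos: [0.5399, 0.4224, -0.0245]
orientation: [0.998, 0.065, 0.0, 0.001]
force: [-0.5, -0.2, -0.8]
finger_gap: 0.872
```

{"api": "servo_tool", "payload": {
  "moves": [
    [[0,0,1],[0,0,0],76],
    [[0,0,2],[0,0,0],76],
    [[0,0,2],[0,0,0],76],
    [[0,0,2],[0,0,0],76],
    [[0,0,2],[0,0,0],76]
  ]
}}

```text
time_s: 62.27
eef_pos: [0.5427, 0.4241, -0.0226]
orientation: [0.998, 0.065, 0.003, -0.001]
force: [-0.4, -0.1, -0.7]
finger_gap: 0.872
```

```bash
python3 - <<'E'
from h import *
pl((.545,.4255,.0078),7.6,0)
E
```

```text
tip [0.5425 0.424  0.016 ] shift [ 2.4 -1.1  8.2] turn [-0.01 -0.06 -0.02] gap 76.9 F [-0.4 -0.1 -0.7] t 62.3
```

{"api": "servo_tool", "payload": {
  "moves": [
    [[2,-1,4],[0,0,0],76],
    [[2,-1,8],[0,0,0],76],
    [[2,-1,8],[0,0,0],76],
    [[2,-1,8],[0,0,0],56],
    [[2,-1,8],[0,0,0],56]
  ]
}}

```text
time_s: 62.68
eef_pos: [0.5442, 0.4248, -0.0317]
orientation: [0.998, 0.065, 0.002, 0.0]
force: [0.7, -0.5, -0.8]
finger_gap: 0.793
```

{"api": "servo_tool", "payload": {
  "moves": [
    [[0,0,0],[0,0,0],56],
    [[0,0,0],[0,0,0],56],
    [[0,0,0],[0,0,0],56],
    [[0,0,-15],[0,0,0],56],
    [[0,0,-30],[0,0,0],56]
  ]
}}

```text
time_s: 63.1
eef_pos: [0.5433, 0.4243, -0.0013]
orientation: [0.998, 0.065, 0.001, 0.001]
force: [0.2, -0.7, 0.7]
finger_gap: 0.679
```

{"api": "servo_tool", "payload": {
  "moves": [
    [[0,22,0],[0,0,0],56],
    [[-1,44,0],[0,0,0],56],
    [[-1,44,10],[0,0,0],56],
    [[-1,44,20],[0,0,0],56],
    [[-1,44,20],[0,0,0],56]
  ]
}}

```text
time_s: 63.52
eef_pos: [0.5476, 0.3814, -0.0226]
orientation: [0.998, 0.066, 0.001, -0.0]
force: [-1.8, 0.1, -1.0]
finger_gap: 0.679
```

```bash
python3 - <<'E'
from h import *
pl((.5496,.3816,.0095),7.6,0)
for c in("side","top"):
    im=capture(c); print(c,blobs(c,im,"red",.025))
E
```

```text
tip [0.5476 0.3814 0.016 ] shift [2.  0.1 6.5] turn [-0.   -0.02 -0.02] gap 60.1 F [-1.8  0.1 -1. ] t 63.5
side [(546, 377, 30, 161)]
top []
```

{"api": "servo_tool", "payload": {
  "moves": [
    [[2,0,4],[0,0,0],56],
    [[2,0,8],[0,0,0],56],
    [[2,0,8],[0,0,0],56],
    [[2,0,8],[0,0,0],76],
    [[2,0,8],[0,0,0],76]
  ]
}}

```text
time_s: 64.03
eef_pos: [0.5508, 0.3815, -0.0295]
orientation: [0.998, 0.066, 0.002, -0.0]
force: [-0.1, 0.8, -1.6]
finger_gap: 0.761
```

{"api": "servo_tool", "payload": {
  "moves": [
    [[0,0,0],[0,0,0],76],
    [[0,0,0],[0,0,0],76],
    [[0,0,-10],[0,0,0],76],
    [[0,0,-50],[0,0,0],76],
    [[0,0,-90],[0,0,0],76]
  ]
}}

```text
time_s: 64.45
eef_pos: [0.5489, 0.3801, 0.06]
orientation: [0.998, 0.065, 0.0, 0.001]
force: [0.3, 0.8, -0.3]
finger_gap: 0.869
```

{"api": "servo_tool", "payload": {
  "moves": [
    [[0,40,-20],[0,0,1.4],76],
    [[0,80,-20],[0,0,2.8],76],
    [[0,120,-20],[0,0,4.2],76],
    [[0,160,-20],[0,0,5.6],76],
    [[0,200,-20],[0,0,7],76]
  ]
}}

```text
time_s: 64.87
eef_pos: [0.5768, 0.1813, 0.0818]
orientation: [0.971, -0.241, 0.002, -0.002]
force: [1.4, 0.3, -0.8]
finger_gap: 0.872
```

```bash
python3 - <<'E'
from h import *
for c in("side","top"):
    im=capture(c); print(c,*[blobs(c,im,k,.013) for k in("red","yellow","blue")],blobs(c,im,"white",.012))
pl((.479,.09,.12),-90,0)
E
```

```text
side [(549, 383, 31, 208)] [(562, 296, 31, 229)] [(414, 359, 30, 221)] [(519, -405, 46, 1675), (717, -326, 35, 303), (479, 90, 29, 262), (734, 16, 50, 131)]
top [(550, 382, 30, 336)] [] [(415, 360, 30, 287)] [(510, -434, 45, 787), (707, -339, 28, 180)]
tip [0.578  0.1729 0.1208] shift [-48.  120.    0.4] turn [-0.05 -0.06 12.33] gap 76.8 F [-0.   0.1 -0.1] t 65.0
```

Red is back at (.5495,.3825). Now the green cap, last.

{"api": "servo_tool", "payload": {
  "moves": [
    [[-10,24,0],[0,0,1.4],76],
    [[-20,48,0],[0,0,2.8],76],
    [[-30,72,0],[0,0,4.2],76],
    [[-39,96,0],[0,0,5.6],76],
    [[-48,120,0],[0,0,7],76]
  ]
}}

```text
time_s: 65.38
eef_pos: [0.4781, 0.0979, 0.0798]
orientation: [0.854, -0.52, 0.002, -0.0]
force: [-0.6, 0.2, 1.5]
finger_gap: 0.873
```

{"api": "servo_tool", "payload": {
  "moves": [
    [[0,0,0],[0,0,1.4],76],
    [[0,0,0],[0,0,2.8],76],
    [[0,0,15],[0,0,4.2],76],
    [[0,0,40],[0,0,5.3],76],
    [[0,0,70],[0,0,5.3],76]
  ]
}}

```text
time_s: 65.8
eef_pos: [0.4815, 0.1008, 0.0113]
orientation: [0.713, -0.701, 0.001, -0.005]
force: [0.6, 1.8, 0.7]
finger_gap: 0.875
```

{"api": "servo_tool", "payload": {
  "moves": [
    [[0,0,5],[0,0,0],76],
    [[0,0,10],[0,0,0],76],
    [[0,0,15],[0,0,0],76],
    [[0,0,20],[0,0,0],76],
    [[0,0,20],[0,0,0],76]
  ]
}}

```text
time_s: 66.22
eef_pos: [0.4798, 0.0995, -0.0095]
orientation: [0.714, -0.7, 0.001, -0.002]
force: [-0.9, 0.7, 0.4]
finger_gap: 0.873
```

```bash
python3 - <<'E'
from h import *
pl((.479,.09,.004),-90,0)
E
```

```text
tip [0.4796 0.0995 0.0291] shift [ 9.5  1.2 25.1] turn [-0.05  0.01  0.24] gap 76.9 F [-0.9  0.7  0.4] t 66.2
```

{"api": "servo_tool", "payload": {
  "moves": [
    [[9,1,0],[0,0,0.24],76],
    [[9,1,0],[0,0,0.24],76],
    [[9,1,8],[0,0,0.24],76],
    [[9,1,14],[0,0,0.24],76],
    [[9,1,14],[0,0,0.24],76]
  ]
}}

```text
time_s: 66.63
eef_pos: [0.4776, 0.0901, -0.0251]
orientation: [-0.707, 0.707, -0.001, 0.001]
force: [0.4, 0.3, -0.2]
finger_gap: 0.872
```

```bash
python3 - <<'E'
from h import *
pl((.479,.09,.004),-90,0)
print(blobs("side",capture("side"),"white",.012))
E
```

```text
tip [0.4775 0.0901 0.0135] shift [ 0.1 -1.4  9.5] turn [-0.03 -0.   -0.  ] gap 76.9 F [ 0.4  0.3 -0.2] t 66.6
[(519, -405, 46, 1677), (717, -326, 35, 303), (733, 15, 51, 126)]
```

{"api": "servo_tool", "payload": {
  "moves": [
    [[0,-1,5],[0,0,0],76],
    [[0,-1,9],[0,0,0],76],
    [[0,-1,9],[0,0,0],76],
    [[0,-1,9],[0,0,0],56],
    [[0,-1,9],[0,0,0],56]
  ],
  "squeeze": 15
}}

```text
time_s: 67.1
eef_pos: [0.4798, 0.09, -0.0329]
orientation: [-0.707, 0.707, -0.001, 0.002]
force: [0.3, 0.2, -1.2]
finger_gap: 0.792
```

{"api": "servo_tool", "payload": {
  "moves": [
    [[0,0,0],[0,0,0],56],
    [[0,0,0],[0,0,0],56],
    [[0,0,0],[0,0,0],56],
    [[0,0,0],[0,0,0],56],
    [[0,0,0],[0,0,0],56]
  ]
}}

```text
time_s: 67.52
eef_pos: [0.4799, 0.0902, -0.0327]
orientation: [-0.707, 0.707, -0.001, 0.002]
force: [-0.6, -0.7, 0.8]
finger_gap: 0.682
```

{"api": "servo_tool", "payload": {
  "moves": [
    [[0,0,-15],[0,0,0],56],
    [[0,0,-50],[0,0,0],56],
    [[0,0,-90],[0,0,0],56],
    [[0,0,-130],[0,0,0],56],
    [[0,0,-170],[0,0,0],56]
  ]
}}

```text
time_s: 67.93
eef_pos: [0.4788, 0.089, 0.1383]
orientation: [-0.706, 0.708, -0.002, 0.001]
force: [1.1, 2.5, 0.3]
finger_gap: 0.68
```

{"api": "servo_tool", "payload": {
  "moves": [
    [[0,0,-40],[0,0,0],56],
    [[0,0,-80],[0,0,0],56],
    [[25,0,-110],[0,0,0],56],
    [[55,0,-135],[0,0,0],56],
    [[85,0,-160],[0,0,0],56]
  ]
}}

```text
time_s: 68.35
eef_pos: [0.4782, 0.0044, 0.2988]
orientation: [0.708, -0.706, 0.001, -0.003]
force: [1.9, -0.3, -1.2]
finger_gap: 0.679
```

{"api": "servo_tool", "payload": {
  "moves": [
    [[40,0,0],[0,0,-1.4],56],
    [[80,0,0],[0,0,-2.8],56],
    [[120,0,0],[0,0,-4.2],56],
    [[160,0,0],[0,0,-5.6],56],
    [[200,0,0],[0,0,-7],56]
  ]
}}

```text
time_s: 68.77
eef_pos: [0.4775, -0.1701, 0.2971]
orientation: [0.864, -0.503, 0.001, -0.003]
force: [0.7, 0.0, 0.4]
finger_gap: 0.678
```

{"api": "servo_tool", "payload": {
  "moves": [
    [[0,0,0],[0,0,-1.4],56],
    [[0,0,0],[0,0,-2.8],56],
    [[0,0,0],[0,0,-4.2],56],
    [[0,0,0],[0,0,-5.6],56],
    [[0,0,0],[0,0,-7],56]
  ]
}}

```text
time_s: 69.18
eef_pos: [0.4781, -0.1661, 0.2966]
orientation: [0.976, -0.218, 0.001, -0.001]
force: [0.4, -0.2, 0.4]
finger_gap: 0.679
```

{"api": "servo_tool", "payload": {
  "moves": [
    [[0,0,0],[0,0,-1.4],56],
    [[0,0,0],[0,0,-2.8],56],
    [[0,0,0],[0,0,-4.2],56],
    [[0,0,0],[0,0,-4.9],56],
    [[0,0,0],[0,0,-4.9],56]
  ]
}}

```text
time_s: 69.6
eef_pos: [0.4782, -0.1659, 0.2967]
orientation: [1.0, -0.008, 0.001, -0.001]
force: [0.2, -0.1, -0.4]
finger_gap: 0.681
```

```bash
python3 -c "
from h import *
load(.09)"
```

```text
tip [ 0.4781 -0.166   0.3353] shift [144.1  57.1  -8.9] turn [-9.02  0.39 -1.01] gap 60.3 F [ 0.2 -0.1 -0.4] t 69.6
```

{"api": "servo_tool", "payload": {
  "moves": [
    [[20,12,-25],[-1.36,0.06,-0.15],56],
    [[50,24,-25],[-2.7,0.12,-0.3],56],
    [[80,36,-25],[-4.1,0.18,-0.45],56],
    [[112,48,-20],[-5.4,0.24,-0.6],56],
    [[144,57,-9],[-6.8,0.3,-0.76],56]
  ]
}}

```text
time_s: 70.02
eef_pos: [0.6248, -0.2256, 0.3079]
orientation: [0.955, 0.024, 0.014, 0.295]
force: [0.3, -0.4, 1.6]
finger_gap: 0.681
```

{"api": "servo_tool", "payload": {
  "moves": [
    [[0,0,0],[-1.2,0.05,-0.15],56],
    [[0,0,0],[-2.2,0.09,-0.25],56],
    [[0,0,0],[-2.2,0.09,-0.25],56],
    [[0,0,0],[-2.2,0.09,-0.25],56],
    [[0,0,0],[-2.2,0.09,-0.25],56]
  ]
}}

```text
time_s: 70.43
eef_pos: [0.6212, -0.2265, 0.3074]
orientation: [0.924, 0.033, 0.015, 0.381]
force: [-0.8, -0.9, -0.0]
finger_gap: 0.677
```

```bash
python3 -c "
from h import *
load()"
```

```text
tip [ 0.6191 -0.1994  0.3347] shift [ 0.4 -1.7 90.2] turn [-0.03  0.01 -0.06] gap 59.9 F [-0.8 -0.9 -0. ] t 70.4
```

{"api": "servo_tool", "payload": {
  "moves": [
    [[0,-2,25],[0,0,0],56],
    [[0,-2,50],[0,0,0],56],
    [[0,-2,66],[0,0,0],56],
    [[0,-2,76],[0,0,0],56],
    [[0,-2,80],[0,0,0],56]
  ]
}}

```text
time_s: 70.85
eef_pos: [0.6241, -0.2835, 0.2489]
orientation: [0.924, 0.032, 0.015, 0.381]
force: [-0.9, 0.3, 0.7]
finger_gap: 0.677
```

{"api": "servo_tool", "payload": {
  "moves": [
    [[0,0,1],[0,0,0],56],
    [[0,0,2],[0,0,0],56],
    [[0,0,3],[0,0,0],56],
    [[0,0,4],[0,0,0],56],
    [[0,0,4],[0,0,0],56]
  ]
}}

```text
time_s: 71.27
eef_pos: [0.6263, -0.2823, 0.2456]
orientation: [0.923, 0.035, 0.015, 0.382]
force: [-0.1, -0.5, -0.2]
finger_gap: 0.682
```

```bash
python3 -c "
from h import *
load()"
```

```text
tip [ 0.6242 -0.2552  0.273 ] shift [-0.5  2.1  6.9] turn [-0.01 -0.01 -0.01] gap 60.3 F [-0.1 -0.5 -0.2] t 71.3
```

{"api": "servo_tool", "payload": {
  "moves": [
    [[0,2,1.5],[0,0,0],56],
    [[0,2,3],[0,0,0],56],
    [[0,2,4.5],[0,0,0],56],
    [[0,2,6.2],[0,0,0],56],
    [[0,2,6.2],[0,0,0],56]
  ]
}}

```text
time_s: 71.68
eef_pos: [0.6268, -0.2878, 0.2433]
orientation: [0.923, 0.035, 0.015, 0.382]
force: [-2.5, 5.8, 6.0]
finger_gap: 0.682
```

{"api": "servo_tool", "payload": {
  "moves": [
    [[0,0,0],[0,0,0],80],
    [[0,0,0],[0,0,0],80],
    [[0,0,0],[0,0,0],80],
    [[0,0,0],[0,0,0],80],
    [[0,0,0],[0,0,0],80]
  ]
}}

```text
time_s: 72.1
eef_pos: [0.626, -0.289, 0.2423]
orientation: [0.923, 0.035, 0.015, 0.382]
force: [0.1, -0.3, -0.0]
finger_gap: 0.897
```

{"api": "servo_tool", "payload": {
  "moves": [
    [[0,0,-20],[0,0,0],80],
    [[0,0,-50],[0,0,0],80],
    [[0,0,-80],[0,0,0],80],
    [[0,0,-110],[0,0,0],80],
    [[0,0,-130],[0,0,0],80]
  ]
}}

```text
time_s: 72.52
eef_pos: [0.6202, -0.1951, 0.3361]
orientation: [0.923, 0.035, 0.016, 0.382]
force: [0.1, -0.1, 1.0]
finger_gap: 0.916
```

{"api": "servo_tool", "payload": {
  "moves": [
    [[0,-40,-3],[1.36,0,0],80],
    [[0,-80,-6],[2.7,0,0],80],
    [[1,-120,-9],[4.1,0,0],80],
    [[1,-160,-12],[5.4,0,0],80],
    [[1,-200,-15],[6.8,0,0],78]
  ]
}}

```text
time_s: 72.93
eef_pos: [0.6098, -0.043, 0.2037]
orientation: [0.995, 0.038, 0.005, 0.093]
force: [-0.3, -0.6, -0.9]
finger_gap: 0.906
```

```bash
python3 - <<'E'
from h import *
for c in("side","top"):
    im=capture(c); print(c,"green",blobs(c,im,"green",.03))
pl((.5995,.045,.12),4.4,0)
E
```

```text
side green [(334, -340, 22, 324), (600, 33, 30, 284)]
top green [(336, -328, 19, 141)]
tip [ 0.6067 -0.0391  0.2395] shift [  -0.7 -112.6  100.9] turn [ 2.17  0.04 -0.05] gap 79.3 F [-1.  -1.5 -0.4] t 73.0
```

{"api": "servo_tool", "payload": {
  "moves": [
    [[0,-30,15],[1,0,0],78],
    [[-1,-60,35],[2.2,0.05,0],78],
    [[-1,-90,55],[2.2,0.05,0],78],
    [[-1,-109,75],[2.2,0.05,0],78],
    [[-1,-109,95],[2.2,0.05,0],78]
  ]
}}

```text
time_s: 73.45
eef_pos: [0.601, 0.0476, 0.0883]
orientation: [0.999, 0.041, 0.002, -0.0]
force: [0.2, 1.7, -0.1]
finger_gap: 0.901
```

{"api": "servo_tool", "payload": {
  "moves": [
    [[0,0,20],[0,0,0],76],
    [[0,0,40],[0,0,0],76],
    [[0,0,60],[0,0,0],76],
    [[0,0,80],[0,0,0],76],
    [[0,0,80],[0,0,0],76]
  ]
}}

```text
time_s: 73.87
eef_pos: [0.5989, 0.0424, 0.0064]
orientation: [0.999, 0.039, -0.001, 0.002]
force: [-1.3, 1.0, -0.1]
finger_gap: 0.875
```

```bash
python3 - <<'E'
from h import *
print(blobs("side",capture("side"),"green",.03))
pl((.6005,.0385,.0245),4.4,0)
E
```

```text
[(334, -340, 22, 324), (601, 33, 30, 308)]
tip [0.6002 0.0426 0.047 ] shift [-0.1  3.9 22.5] turn [ 0.04 -0.01  0.  ] gap 77.1 F [ 1.   0.7 -0.7] t 73.9
```

{"api": "servo_tool", "payload": {
  "moves": [
    [[0,5,10],[0,0,0],74],
    [[0,5,20],[0,0,0],74],
    [[0,5,23],[0,0,0],74],
    [[0,5,23],[0,0,0],74],
    [[0,5,23],[0,0,0],74]
  ]
}}

```text
time_s: 74.33
eef_pos: [0.6023, 0.0383, -0.0131]
orientation: [0.999, 0.038, 0.003, -0.0]
force: [0.2, 0.6, 0.1]
finger_gap: 0.849
```

{"api": "servo_tool", "payload": {
  "moves": [
    [[-1,0,0.5],[0,0,0],56],
    [[-1,0,0.5],[0,0,0],56],
    [[-1,0,0.5],[0,0,0],56],
    [[-1,0,0.5],[0,0,0],56],
    [[-1,0,0.5],[0,0,0],56]
  ]
}}

```text
time_s: 74.75
eef_pos: [0.6015, 0.0384, -0.0134]
orientation: [0.999, 0.038, 0.003, -0.001]
force: [-0.9, -0.7, 1.2]
finger_gap: 0.678
```

```bash
python3 - <<'E'
from h import *
pl((.6005,.0385,.0245),4.4,0)
E
```

```text
tip [0.6013 0.0383 0.0252] shift [-1.  -0.2  0.6] turn [-0.01 -0.06 -0.01] gap 60.0 F [-0.9 -0.7  1.2] t 74.8
```

{"api": "servo_tool", "payload": {
  "moves": [
    [[0,0,0],[0,0,0],56],
    [[0,0,-20],[0,0,0],56],
    [[0,0,-50],[0,0,0],56],
    [[-5,-10,-80],[0,0,0],56],
    [[-20,-40,-95],[0,0,0],56]
  ]
}}

```text
time_s: 75.17
eef_pos: [0.5814, 0.0708, 0.0849]
orientation: [0.999, 0.034, 0.006, 0.001]
force: [1.2, 0.8, 1.4]
finger_gap: 0.68
```

{"api": "servo_tool", "payload": {
  "moves": [
    [[-14,-22,0],[0,0,0],56],
    [[-28,-44,0],[0,0,-0.2],56],
    [[-42,-66,0],[0,0,-0.4],56],
    [[-55,-87,0],[0,0,-0.6],56],
    [[-68,-108,0],[0,0,-0.6],56]
  ]
}}

```text
time_s: 75.58
eef_pos: [0.5008, 0.1801, 0.0808]
orientation: [0.998, 0.064, 0.002, -0.001]
force: [0.9, 0.0, -1.4]
finger_gap: 0.681
```

{"api": "servo_tool", "payload": {
  "moves": [
    [[-14,-22,0],[0,0,0],56],
    [[-28,-44,0],[0,0,0],56],
    [[-42,-66,0],[0,0,0],56],
    [[-55,-87,0],[0,0,0],56],
    [[-62,-110,10],[0,0,0],56]
  ]
}}

```text
time_s: 76.0
eef_pos: [0.4257, 0.2818, 0.0719]
orientation: [0.998, 0.064, 0.003, -0.002]
force: [0.8, 0.4, -0.7]
finger_gap: 0.677
```

```bash
python3 - <<'E'
from h import *
pl((.4264,.281,.0095),7.6,0)
for c in("side","top"):
    im=capture(c); print(c,[blobs(c,im,k,.013) for k in("red","yellow","blue")],blobs(c,im,"green",.11))
E
```

```text
tip [0.4255 0.2816 0.1105] shift [ -0.    1.2 101. ] turn [-0.04 -0.07 -0.05] gap 59.9 F [ 0.8  0.4 -0.7] t 76.0
side [[(549, 383, 31, 207)], [(562, 296, 31, 233)], [(414, 359, 30, 190)]] [(323, -375, 20, 324), (427, 280, 31, 253)]
top [[], [(368, 145, 35, 283), (564, 298, 30, 290)], []] [(334, -314, 18, 141), (426, 273, 27, 144)]
```

{"api": "servo_tool", "payload": {
  "moves": [
    [[0,1,25],[0,0,0],56],
    [[0,1,50],[0,0,0],56],
    [[0,1,72],[0,0,0],56],
    [[0,1,86],[0,0,0],56],
    [[0,1,90],[0,0,0],56]
  ]
}}

```text
time_s: 76.52
eef_pos: [0.4256, 0.2772, -0.0218]
orientation: [0.998, 0.064, 0.001, 0.001]
force: [0.0, -0.2, -1.0]
finger_gap: 0.674
```

{"api": "servo_tool", "payload": {
  "moves": [
    [[0,0,1],[0,0,0],56],
    [[0,0,2],[0,0,0],56],
    [[0,0,2],[0,0,0],56],
    [[0,0,2],[0,0,0],56],
    [[0,0,2],[0,0,0],56]
  ]
}}

```text
time_s: 76.93
eef_pos: [0.4275, 0.28, -0.0206]
orientation: [0.998, 0.064, 0.003, -0.001]
force: [0.1, 0.4, -0.4]
finger_gap: 0.679
```

```bash
python3 - <<'E'
from h import *
pl((.4264,.281,.0095),7.6,0)
E
```

```text
tip [0.4273 0.2799 0.018 ] shift [-1.  -1.2  8.5] turn [-0.02 -0.07 -0.05] gap 60.1 F [ 0.1  0.4 -0.4] t 76.9
```

{"api": "servo_tool", "payload": {
  "moves": [
    [[-1,-1,3],[0,0,0],56],
    [[-1,-1,6],[0,0,0],56],
    [[-1,-1,8.5],[0,0,0],56],
    [[-1,-1,8.5],[0,0,0],56],
    [[-1,-1,8.5],[0,0,0],56]
  ]
}}

```text
time_s: 77.35
eef_pos: [0.4257, 0.28, -0.0302]
orientation: [0.998, 0.064, 0.002, -0.0]
force: [-0.9, 0.4, -0.2]
finger_gap: 0.679
```

{"api": "servo_tool", "payload": {
  "moves": [
    [[0,0,0],[0,0,0],76],
    [[0,0,0],[0,0,0],76],
    [[0,0,0],[0,0,0],76],
    [[0,0,0],[0,0,0],76],
    [[0,0,-5],[0,0,0],76]
  ]
}}

```text
time_s: 77.77
eef_pos: [0.4252, 0.2797, -0.0255]
orientation: [0.998, 0.064, 0.002, 0.0]
force: [-0.3, -0.4, -0.5]
finger_gap: 0.863
```

{"api": "servo_tool", "payload": {
  "moves": [
    [[0,0,-40],[0,0,0],76],
    [[0,0,-80],[0,0,0],76],
    [[0,0,-120],[0,0,0],76],
    [[0,40,-150],[0,0,0],76],
    [[0,80,-160],[0,0,0],76]
  ]
}}

```text
time_s: 78.18
eef_pos: [0.4363, 0.2104, 0.137]
orientation: [0.998, 0.067, 0.005, -0.002]
force: [1.2, -1.0, 0.2]
finger_gap: 0.869
```

{"api": "servo_tool", "payload": {
  "moves": [
    [[0,40,-20],[0,0,0],76],
    [[0,80,-40],[0,0,0],76],
    [[0,120,-40],[0,0,0],76],
    [[0,160,-40],[0,0,0],76],
    [[0,200,-40],[0,0,0],76]
  ]
}}

```text
time_s: 78.6
eef_pos: [0.4599, 0.0079, 0.1734]
orientation: [0.998, 0.064, 0.003, -0.002]
force: [0.8, 1.2, 0.3]
finger_gap: 0.875
```

```bash
python3 - <<'E'
from h import *
a=np.radians(7.6)
for c in("side","top"):
    im=capture(c); cv2.imwrite(f"pics/f{c}.png",im[:,:,::-1])
    for k in("red","yellow","blue","green"):
        for b in blobs(c,im,k,.013):
            v=np.array(b[:2])-[488,329];q=np.round([v@[np.cos(a),np.sin(a)],v@[-np.sin(a),np.cos(a)]],0)
            if abs(q).max()<140: print(c,k,b,q,"edge margin",110-30-abs(q[0]),90-30-abs(q[1]))
    print(blobs(c,im,"white",.012))
s=cv2.imread("pics/fside.png");cv2.imwrite("pics/fc.png",cv2.resize(s[160:480,150:450],None,fx=1.8,fy=1.8,interpolation=2))
E
```

```text
side yellow (563, 296, 31, 184) [ 70. -43.] edge margin 10.0 17.0
side blue (413, 359, 30, 198) [-70.  40.] edge margin 10.0 20.0
side green (426, 273, 31, 219) [-69. -47.] edge margin 11.0 13.0
[(519, -405, 46, 1680), (717, -326, 35, 309), (727, 8, 57, 166)]
top red (550, 383, 31, 337) [69. 45.] edge margin 11.0 15.0
top yellow (563, 298, 30, 331) [ 70. -41.] edge margin 10.0 19.0
top blue (415, 359, 30, 350) [-68.  39.] edge margin 12.0 21.0
top green (426, 275, 30, 356) [-69. -45.] edge margin 11.0 15.0
[(510, -434, 45, 779), (707, -339, 28, 176)]
```

View pics/fc.png

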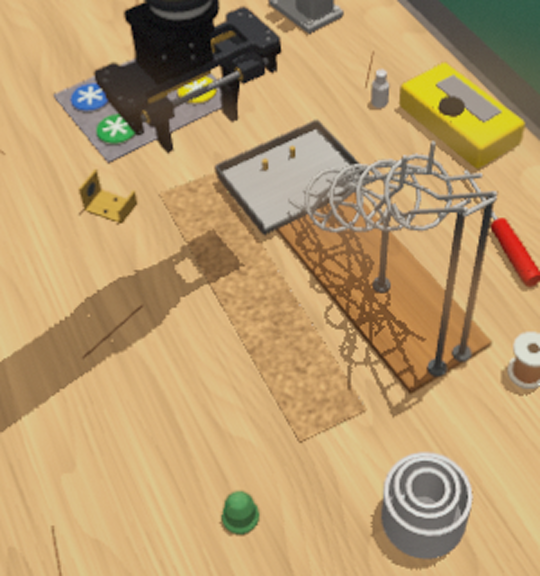

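The final view shows the mat and tray empty and the nest upright. Blue and green lie star up with their stars visible, yellow is partly hidden, and red is behind the gripper. The top camera finds all four coloured faces at least 10 mm inside the pad edges. Handing in after one last recheck that nothing has moved.

```bash
python3 - <<'E'
from h import *
im=capture("top")
print({k:blobs("top",im,k,.013) for k in("red","yellow","blue","green")},read_state()["time_s"])
hand_in()
E
```

```text
{'red': [(550, 383, 31, 337)], 'yellow': [(368, 145, 35, 280), (563, 298, 30, 332)], 'blue': [(415, 360, 30, 350)], 'green': [(337, -331, 19, 141), (426, 275, 30, 356)]} 78.75
the job is handed in; nothing more can be done
```

The job is done and handed in at 78.8 s of robot time. The three cups are nested upright on the bare bench. All four caps (red, yellow, blue, green) went down the guide one at a time and lie star face up on the pad.

- **Last checks:** the top camera found all four coloured faces. Each cap's edge is at least 10 mm inside the pad edge, and no two caps overlap. The mat and tray were empty, and the caps had not moved between the last two looks. In the final side view the gripper hid the red cap and part of the yellow one, so those two rest on the top camera.
- **Things that went wrong and were mended:**
    - My first attempts to grip the small cup closed on nothing. The real fingertips sat about 38.6 mm short of the reported TCP along the tool axis. I confirmed this by camera and by touching the mat, and corrected for it from then on.
    - The red cap slid about 45 mm after it was placed, so that it overhung the pad edge. I picked it up and put it back, still star face up.
- **Bystanders:** those in the last side view looked to be in place. I did not measure them, and the screwdriver and bat were not fully in that view.

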